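Clamp and brush out the flux cups

ROBOT

A 6-joint arm with a two-finger parallel gripper is mounted at the origin on the work surface. World frame = base frame: x ahead of the robot, y to its left, z up, the work surface at z = 0. Lengths are in m, angles in rad, forces in N, time in s.
With the tool pointing down it reaches from about 0.4 to 0.825 m from the base axis. Payload 7 kg.
Tool frame: the origin (TCP) lies on the mounting face of the last link; the fingertips stand arm.tcp_to_tips ahead of it and the grasp point (between the pads) lies 159 mm ahead of it (arm.tcp_to_tips is the distance from the TCP to the fingertips, in m); z points along the fingers, y is the direction in which the jaws open and shut (so a half turn about z gives the same grasp; the last joint's range is limited). The gripper opens to 88 mm and grips with 3 to 60 N. Pads are 19 mm wide; open, the fingers measure 130 mm over their backs; the gripper's body (78 mm by 193 mm) begins 47 mm behind the grasp point.
Start: joints at [1.604, 0.359, 0.012, 0, -1.224, -0.288], TCP at [0.17, 0.653, 0.405] pointing down, gripper open.
Joint ranges: [-3.07, 3.07], [-1.43, 2.12], [-1.02, 1.25], [-3.03, 1.67], [-3.05, -0], [-3.03, 3.03]. Speed limits (rad/s): [2.39, 2.39, 3.01, 3.14, 3.14, 3.14].

INTERFACE

Orientations are given as [roll, pitch, yaw] about the fixed x, y, z axes, in that order (R = Rz(yaw) Ry(pitch) Rx(roll)).
In Python, from station import arm, cams, job_done, finder gives the robot as it stands.
- The arm moves only by the tool play_rows, never from a script. Its argument "targets" is a list that holds one entry, the list of rows, each a list of 4 numbers: the shift along the tool's x, y, z in m, then the turn about the tool's z in degrees. A call has 1 to 5 rows; each row is the pose to reach, as a shift and turn from the pose commanded when the call began, along the tool's axes at that moment; what a row does not reach only later rows make up. A row lasts 1/8 s, in which the tool goes at most 62.5 mm and 10.7 degrees, less where a joint would pass 70% of its speed; a pose out of reach is approached as far as the arm can. A call with a gripper value outside its range is refused whole. "grip" is the closure in counts, from 0 (fully open) to 255 (shut), set as the call begins (left out, the last holds). The fingers move at their own pace and stop on an object; "newtons" is the grip in N (left out, the last holds). Time passes only in rows, so rows that repeat a pose let the fingers close. It gives the time, the measured TCP pose, the force and the opening at its end, in the units of the state.
- arm.get_state(): the state, without advancing time (a new reading comes with each control period).
- cams.grab_frame(name): name is "scene" or "top" or "wrist"; returns (picture, depth): 480x640x3 uint8, red, green, blue; 480x640 float32, m along the optical axis (not along the pixel's ray), 0 where there is no reading.
- cams.camera_params(name): a dict with "intrinsics" (3x3 intrinsics, pixels), "position" and "attitude" of the camera in the world. Camera axes: x right, y down, z forward; pixel columns grow to the right and rows downward; lengths in m; the calibration is good to about 2 mm. A picture is of the moment at which its call begins: read the wrist's pose just before it. camera_params takes no time and is no camera call; for the wrist camera it gives the pose at the moment of the call.
- job_done(): hands the job in, once; it reports no verdict.
Trained networks look in the newest picture that a camera, given by its name, has taken for a name from the list of things; names that differ only in an ending like _2 or _b are one class to them, and where a whole thing is asked for, a point or a joint stands for the part that bears it (a point fixed in the world has none). Each returns a list of dicts, best first, with "score" (0 to 1); they miss things now and then, are a little off and sometimes report something else, mostly with a low value. They report only what shows in the picture. A call takes as long as a camera call.
- finder.find_in(camera, query): "xyz" ([x, y, z] in m, in world coordinates, good to about 4 mm: the middle of the surface that is visible of it).
- finder.masks_of(camera, query): "mask" (480x640 bool, what is visible of it).
The state is a dict: "t": time; "q": joint angles; "qd": joint speeds; "joint_efforts": joint torques, N m; "eef_pos": TCP position; "ee_rot": TCP orientation; "force": force on the tool from outside, world axes, zero at the start; "moment": the same for the moment, N m; "width": finger opening in m.
Only numpy, scipy, OpenCV 4.12 (cv2) and the standard library are available. Lean on these libraries where they do the work, as an engineer would, in place of code of your own. Each camera call takes 0.05 s, during which the arm holds its last target. There are 200 camera calls.

TASK

Stand every flux cup from the mat upright in a pocket of its own in the cam-clamp fixture, then swing the red cam lever just far enough that the orange sprung pads hold every cup snug against the fence, without overrunning (pads pressed in a few millimetres, not past 7 mm). With the cups clamped, take the brush from its stand and scrub inside each cup from the cleanest to the dirtiest - yellow, then blue, then red, skipping any that is missing - down to the bottom, up to the mouth and down to the bottom again. Finally hang the brush back in its stand, swing the lever open again, stand the clean cups back upright on the mat, and leave the other things on the bench where they are.

Things in the scene. Friction and masses are not known exactly. Their poses are not given: they have to be found in the camera images.
- cup_yellow: yellow cup, open at the top: round body 56 mm outside diameter, rolled lip 64 mm across from 78 to 85 mm (top) height, inner diameter 48 mm, floor 5 mm thick, 80 to 170 g. Origin: centre of its underside, z up along its axis. Starts upright on the mat. May be absent (None).
- cup_blue: blue cup, open at the top: round body 56 mm outside diameter, rolled lip 64 mm across from 78 to 85 mm (top) height, inner diameter 48 mm, floor 5 mm thick, 80 to 170 g. Origin: centre of its underside, z up along its axis. Starts upright on the mat. May be absent (None).
- cup_red: red cup, open at the top: round body 56 mm outside diameter, rolled lip 64 mm across from 78 to 85 mm (top) height, inner diameter 48 mm, floor 5 mm thick, 80 to 170 g. Origin: centre of its underside, z up along its axis. Starts upright on the mat. May be absent (None).
- mat: black rubber mat, fixed, 320 x 140 mm (its x, y), 4 mm thick, on the bench to the left of the fixture; the cups start on it and go back on it, side by side. Origin: centre of its underside, z up. Yaw up to 0.12 rad
- fixture: cam-clamp fixture, fixed to the bench; a dark steel base plate 300 x 220 mm, 10 mm thick, with three pockets in a row along its own x, 85 mm apart. Origin on the bench under the middle of the pocket row; z up. On its +y side the aluminium fence (top 38 mm above the bench), on its -y side the aluminium jaw with three orange pads (top 37 mm), which closes along +y. Between pockets stand grey ribs 5 mm thick, top 32 mm above the bench. Its yaw varies by up to 0.2 rad.
- pocket0 (a point): centre of the floor of the pocket at the fixture's -x end (10 mm above the bench); with the jaw open there are at least 5 mm to spare on each side of a cup along y and 12 mm along x; a cup may stand in any pocket
- pocket1 (a point): the same for the middle pocket
- pocket2 (a point): the same for the pocket at the fixture's +x end
- fence (a joint): how far (m) the fence is set towards the pads, 0 to 0.008; locked, do not move. With pads out and the fence at 0, the space between pads and fence is 78 mm at lever 0; it shrinks by this value
- lever (a joint): red cam lever: angle (rad) about the vertical pivot, starts open at 0 to 0.2, grows counterclockwise seen from above, stop at 1.8. Advances the jaw 18 mm per rad towards the fence; at 0 it points 2.471 rad clockwise (seen from above) from the fixture's +x, at 0.9 along the fixture's -y. It stays where it is left; friction 0.45 N m, damping 0.3 N m s/rad
- pivot (a point): the lever's pivot axis, 118 mm to the -y side of the fixture's origin
- knob (a point): grip point on the lever's black upright post: 20 mm diameter, from 34 to 84 mm above the bench, this point at 66 mm; 100 mm from the pivot. The post is fixed to the lever. The red arm beneath it tops out at 34 mm
- pad0 (a joint): the -x end orange sprung pad on the jaw (52 mm wide, 26 mm high): 0 = sprung fully out, grows (m) as it is pressed back into the jaw, bottoms at 0.012. Spring 600 N/m. Snug means about 0.002 to 0.006 pressed at every pocket that holds a cup; more than 0.007 is overrun
- pad1 (a joint): the middle orange sprung pad on the jaw (52 mm wide, 26 mm high): 0 = sprung fully out, grows (m) as it is pressed back into the jaw, bottoms at 0.012. Spring 600 N/m. Snug means about 0.002 to 0.006 pressed at every pocket that holds a cup; more than 0.007 is overrun
- pad2 (a joint): the +x end orange sprung pad on the jaw (52 mm wide, 26 mm high): 0 = sprung fully out, grows (m) as it is pressed back into the jaw, bottoms at 0.012. Spring 600 N/m. Snug means about 0.002 to 0.006 pressed at every pocket that holds a cup; more than 0.007 is overrun
- jaw: aluminium jaw bar 270 mm long that the cam drives and that carries the three pads; axes as the fixture's, its origin at the fixture's origin when the lever is at 0
- brush: bottle brush, 178 mm long, 110 g, upright in its stand. Origin: centre of the tip (underside) of the white head, z along the handle. Head 36 mm hard core (bristles, look only, 44 mm) from 0 to 55 mm; thin rod; green collar 64 mm across from 98 to 106 mm; wooden grip 20 mm diameter from 106 to 166 mm; green end knob 34 mm across, 166 to 178 mm
- collar (a point): centre of the underside of the brush's green collar, 98 mm above its tip
- stand_top (a point): centre of the top face of the grey round brush stand, fixed, 68 mm across, 103 mm tall, hole 48 mm wide; z up. The brush hangs in it upright with its collar resting on this face
- circuit_board: green circuit board 90 x 130 mm lying beyond the fixture; leave alone
- solder_reel: small metal reel 56 mm across; leave alone
- screwdriver: yellow screwdriver lying near the robot on the right; leave alone
- multimeter: orange multimeter at the far left; leave alone
- spray_bottle: bottle 52 mm across, 130 mm tall, at the left; leave alone

How it is judged:
On the way, in this order (a step that is already met when the one before it is completed fails the run):
1. all the cups stand in the fixture's pockets, held snug between fence and sprung pads (x of cup_yellow in the frame of fixture between -0.125 and 0.125 m and y of cup_yellow in the frame of fixture between -0.04 and 0.015 m and height (world z) of each of cup_yellow, cup_blue, cup_red below 0.016 m and angle between each of cup_yellow, cup_blue, cup_red's own z axis and vertical below 0.12 rad and contact force between each of cup_yellow, cup_blue, cup_red and jaw above 0.8 N and x of cup_blue in the frame of fixture between -0.125 and 0.125 m and y of cup_blue in the frame of fixture between -0.04 and 0.015 m and x of cup_red in the frame of fixture between -0.125 and 0.125 m and y of cup_red in the frame of fixture between -0.04 and 0.015 m and value of joint each of pad0, pad1, pad2 below 0.007 m), for 0.3 s.
2. brush down to the bottom of the yellow cup (horizontal distance between brush and cup_yellow below 0.022 m and z of brush in the frame of cup_yellow below 0.02 m and contact force between cup_yellow and jaw above 0.3 N), for 0.05 s.
3. brush drawn up towards the mouth of the yellow cup, still inside (horizontal distance between brush and cup_yellow below 0.022 m and z of brush in the frame of cup_yellow between 0.042 and 0.085 m and contact force between cup_yellow and jaw above 0.3 N), for 0.05 s.
4. brush down to the bottom of the yellow cup again (all of step 2), for 0.05 s.
5. brush down to the bottom of the blue cup (horizontal distance between brush and cup_blue below 0.022 m and z of brush in the frame of cup_blue below 0.02 m and contact force between cup_blue and jaw above 0.3 N), for 0.05 s.
6. brush drawn up towards the mouth of the blue cup, still inside (horizontal distance between brush and cup_blue below 0.022 m and z of brush in the frame of cup_blue between 0.042 and 0.085 m and contact force between cup_blue and jaw above 0.3 N), for 0.05 s.
7. brush down to the bottom of the blue cup again (all of step 5), for 0.05 s.
8. brush down to the bottom of the red cup (horizontal distance between brush and cup_red below 0.022 m and z of brush in the frame of cup_red below 0.02 m and contact force between cup_red and jaw above 0.3 N), for 0.05 s.
9. brush drawn up towards the mouth of the red cup, still inside (horizontal distance between brush and cup_red below 0.022 m and z of brush in the frame of cup_red between 0.042 and 0.085 m and contact force between cup_red and jaw above 0.3 N), for 0.05 s.
10. brush down to the bottom of the red cup again (all of step 8), for 0.05 s.
At the end, for the whole second after the job is handed in: every cup present stands upright on the mat (its centre over the mat), the lever is open (under 0.3 rad), the brush hangs upright in its stand with its collar on the top (within 12 mm sideways, 6 mm in height); all at rest (x of cup_yellow in the frame of mat between -0.155 and 0.155 m and y of cup_yellow in the frame of mat between -0.065 and 0.065 m and z of cup_yellow in the frame of mat between 0.001 and 0.01 m and angle between each of cup_yellow, cup_blue, cup_red, brush's own z axis and vertical below 0.12 rad and x of cup_blue in the frame of mat between -0.155 and 0.155 m and y of cup_blue in the frame of mat between -0.065 and 0.065 m and z of cup_blue in the frame of mat between 0.001 and 0.01 m and x of cup_red in the frame of mat between -0.155 and 0.155 m and y of cup_red in the frame of mat between -0.065 and 0.065 m and z of cup_red in the frame of mat between 0.001 and 0.01 m and value of joint lever below 0.3 rad and horizontal distance between collar and stand_top below 0.012 m and z of collar in the frame of stand_top between -0.006 and 0.006 m and linear speed of each of cup_yellow, cup_blue, cup_red, brush below 0.02 m/s); the robot touches nothing.
It fails at once if the cam overrun: a pad pressed in more than 9 mm (value of joint any of pad0, pad1, pad2 above 0.009 m).
It fails at once if a bystander moved more than 30 mm (distance of any of circuit_board, solder_reel, screwdriver, multimeter, spray_bottle from where it was at the start of the episode above 0.03 m).
Of cup_yellow, cup_blue, cup_red only 2 to 3 are there at a start; the rules pass over those that are not, and their reading is None.
At some moment in a run one of cup_yellow, cup_blue, cup_red may be knocked a few centimetres aside while the robot is not near it.
Once in a run the grip may slacken for a moment while it holds something.
It also fails if it takes over 210 s, if anything falls off the work surface, if the arm or the gripper's body presses on something with over 40 N, if the wrist force passes 120 N, or if a joint passes its speed limit or range.

## Working session

There is one attempt and no reset: what is moved stays moved. The work goes in short steps, Python scripts to look and compute and a tool call to move; the robot and the scene stay as the last step left them, time stands still between calls to the robot, and variables do not carry over. Pictures are saved under pics/ and viewed, about 12 in all and at most 16, crops included, and the job is handed in when it is done.

Besides the shell and the picture viewer there is one more tool, called as name(argument=value, ...) on one line, values as JSON. play_rows: Moves the arm, as the interface text tells. Its arguments: {"type":"object","properties":{"targets":{"type":"array","items":{"type":"array","items":{"type":"array","items":{"type":"number"}}}},"grip":{"type":"number"},"newtons":{"type":"number"}},"required":["targets"]}

```bash
mkdir -p pics; ls; python3 - <<'E'
from station import arm,cams,finder
import cv2,numpy as np
print(arm.get_state(),arm.tcp_to_tips)
for c in ("top","scene"):
    p,d=cams.grab_frame(c); cv2.imwrite(f"pics/{c}0.png",p[:,:,::-1]); 
    print(c,cams.camera_params(c))
    for n in ["cup_yellow","cup_blue","cup_red","mat","fixture","knob","brush","stand_top","spray_bottle","solder_reel","jaw"]:
        try: print(n,[(np.round(r["xyz"],3),round(r["score"],2)) for r in finder.find_in(c,n)[:2]])
        except Exception as e: print(n,e)
E
```

```text
pics
{'t': 0.0, 'q': array([ 1.60413139e+00,  3.59388768e-01,  1.10237624e-02, -3.65381476e-04,
       -1.22410143e+00, -2.88116777e-01]), 'qd': array([-4.67224812e-04, -3.46819313e-04,  4.74249296e-05,  7.32755475e-04,
       -9.65462343e-05, -1.49159017e-03]), 'joint_efforts': array([ 3.16430132e-04, -5.82714593e+01,  2.93050826e+01,  6.99717432e+00,
        7.11073910e-03, -1.48600216e-04]), 'eef_pos': array([0.17006168, 0.65300942, 0.4037032 ]), 'ee_rot': array([ 3.13989378e+00, -1.45284435e-04, -2.54906032e-01]), 'force': array([ 0.38060428, -0.17530333, -0.02767339]), 'moment': array([-0.02617826,  0.00215466, -0.04930007]), 'width': 0.08747125295895665} 0.1781
top {'intrinsics': array([[601.41839694,   0.        , 307.00545214],
       [  0.        , 601.41839694, 242.02892929],
       [  0.        ,   0.        ,   1.        ]]), 'position': array([0.35964026, 0.05341809, 1.62153639]), 'attitude': array([-2.98634872, -0.02104092, -1.57243776])}
cup_yellow [(array([0.616, 0.27 , 0.049]), 0.78), (array([0.426, 0.246, 0.046]), 0.43)]
cup_blue [(array([0.428, 0.249, 0.047]), 0.59
[... 1084 characters left out ...]
]), 0.46)]
cup_blue [(array([0.442, 0.239, 0.062]), 0.95)]
cup_red [(array([0.545, 0.258, 0.071]), 0.74)]
mat [(array([0.588, 0.235, 0.001]), 0.96), (array([ 0.332, -0.27 ,  0.021]), 0.62)]
fixture [(array([ 0.563, -0.015,  0.013]), 0.78), (array([ 0.508, -0.331,  0.108]), 0.36)]
knob [(array([ 0.503, -0.123,  0.032]), 0.74), (array([ 0.532, -0.335,  0.043]), 0.38)]
brush [(array([ 0.507, -0.331,  0.111]), 0.8)]
stand_top [(array([ 0.528, -0.335,  0.046]), 0.62), (array([ 0.546, -0.014,  0.032]), 0.31)]
spray_bottle [(array([0.436, 0.449, 0.067]), 0.56), (array([0.552, 0.07 , 0.04 ]), 0.19)]
solder_reel []
jaw [(array([ 0.564, -0.028,  0.03 ]), 0.82), (array([ 0.567, -0.013,  0.011]), 0.42)]
```

View pics/top0.png

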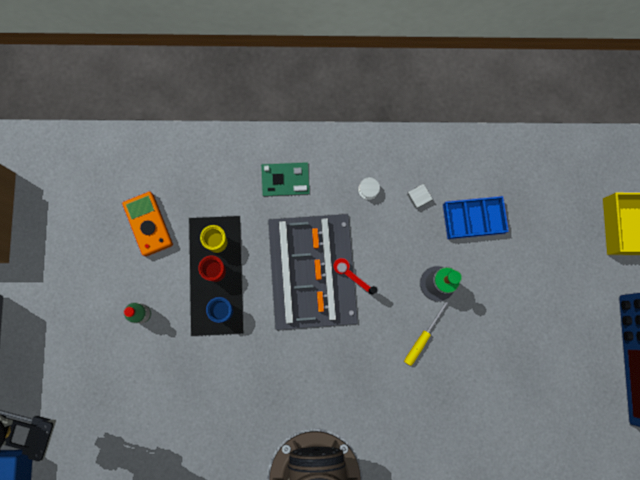

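View pics/scene0.png

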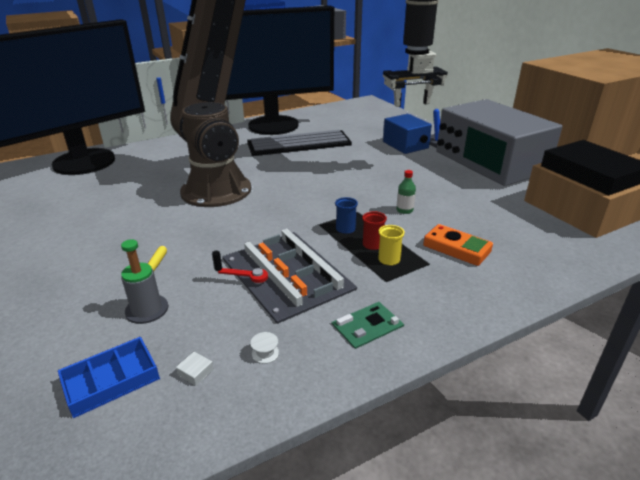

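All three cups are on the mat: yellow (213,238), red (211,268), blue (219,310). The fence is on the left and the jaw on the right, the lever points lower right with its knob at (373,290), and the brush is at (447,282).

```bash
cat > h.py <<'E'
from station import arm,cams,finder
import cv2,numpy as np
from scipy.spatial.transform import Rotation as R
from scipy.optimize import least_squares
G=0.159
def cloud(c,save=None):
    P=cams.camera_params(c); p,d=cams.grab_frame(c)
    if save: cv2.imwrite(f"pics/{save}.png",p[:,:,::-1])
    v,u=np.mgrid[0:480,0:640]; K=P["intrinsics"]
    X=np.stack([(u-K[0,2])/K[0,0]*d,(v-K[1,2])/K[1,1]*d,d],-1)@R.from_euler("xyz",P["attitude"]).as_matrix().T+P["position"]
    X[d==0]=np.nan
    return p,X
def circ(pts,r=None):
    pts=pts[:,:2]; c0=pts.mean(0)
    f=lambda a: np.hypot(*(pts-a[:2]).T)-(a[2] if r is None else r)
    s=least_squares(f,[*c0,.03] if r is None else c0,loss="soft_l1",f_scale=.002).x
    return np.round(s,4)
def hsv(p): return cv2.cvtColor(p,cv2.COLOR_RGB2HSV).astype(int)
def colmask(p,name):
    h=hsv(p); H,S,V=h[...,0],h[...,1],h[...,2]
    return {"yellow":(abs(H-28)<8),"blue":(abs(H-110)<12),"red":((H<7)|(H>173)),"orange":(abs(H-14)<6),"green":abs(H-60)<20}[name]&(S>120)&(V>40)
def rim(p,X,name,zlo,zhi,box):
    m=colmask(p,name)&(X[...,2]>zlo)&(X[...,2]<zhi)&(X[...,0]>box[0])&(X[...,0]<box[1])&(X[...,1]>box[2])&(X[...,1]<box[3])
    q=X[m]; return (circ(q) if len(q)>8 else None),len(q),np.round(np.median(q[:,2]),4) if len(q) else None
def go(x,y,z,yaw=None):
    "row to put grasp point at x,y,z"
    s=arm.get_state(); r=R.from_euler("xyz",s["ee_rot"]); cy=s["ee_rot"][2]
    d=r.inv().apply(np.array([x,y,z+G])-s["eef_pos"])
    t=0 if yaw is None else -np.degrees((yaw-cy+np.pi)%(2*np.pi)-np.pi)
    return [*np.round(d,4),round(t,1)]
E
python3 - <<'E'
from h import *
p,X=cloud("top"); Z=X[...,2]
for n in("yellow","red","blue"): print(n,rim(p,X,n,.078,.1,(.35,.75,.15,.35)))
print("brush",rim(p,X,"green",.17,.2,(.4,.6,-.4,-.25)),rim(p,X,"green",.09,.125,(.4,.6,-.4,-.25)))
S=(Z>.08)&(Z<.12)&(X[...,0]>.4)&(X[...,0]<.6)&(X[...,1]<-.25)&(X[...,1]>-.4); print("stand",circ(X[S]),S.sum(),np.percentile(Z[S],[5,50,95]))
h=hsv(p); V=h[...,2]; Sx=h[...,1]
box=(X[...,0]>.35)&(X[...,0]<.7)&(X[...,1]>-.14)&(X[...,1]<.13)
w=(box&(V>130)&(Sx<50)&(Z>.025)&(Z<.05)).astype(np.uint8)
n,l,st,ce=cv2.connectedComponentsWithStats(w)
for i in range(1,n):
    if st[i,4]<100: continue
    q=X[l==i][:,:2].astype(np.float32); r=cv2.minAreaRect(q*1000); print("bar",st[i],np.round(r[0],1),np.round(r[1],1),r[2],np.median(Z[l==i]))
pl=(box&(V<110)&(Sx<90)&(Z>.004)&(Z<.02)); r=cv2.minAreaRect((X[pl][:,:2]*1000).astype(np.float32)); print("plate",r)
m=(colmask(p,"orange")&box&(Z>.02)).astype(np.uint8); n,l,st,ce=cv2.connectedComponentsWithStats(m)
for i in range(1,n):
    if st[i,4]>15: print("pad",np.round(np.median(X[l==i],0),4),st[i])
m=colmask(p,"red")&(X[...,0]>.4)&(X[...,0]<.65)&(X[...,1]<-.03)&(X[...,1]>-.2); q=X[m]; print("lever",m.sum(),np.median(q[:,2]),cv2.minAreaRect((q[:,:2]*1000).astype(np.float32)))
k=(V<60)&(Z>.05)&(Z<.1)&(X[...,1]<-.08)&(X[...,1]>-.22)&(X[...,0]>.4)&(X[...,0]<.6); print("knob",k.sum(),X[k].mean(0) if k.any() else 0)
mm=finder.masks_of("top","mat")[0]["mask"]; print("mat",cv2.minAreaRect((X[mm&(Z<.012)][:,:2]*1000).astype(np.float32)))
E
```

```text
yellow (array([0.6109, 0.2627, 0.0284]), 205, np.float64(0.0857))
red (array([0.5314, 0.2653, 0.0281]), 224, np.float64(0.0861))
blue (array([0.4257, 0.2434, 0.0282]), 218, np.float64(0.0863))
brush (array([ 0.4994, -0.3324,  0.0115]), 146, np.float64(0.1822)) (array([ 0.5011, -0.3355,  0.0246]), 329, np.float64(0.1102))
stand [ 0.499  -0.3332  0.0261] 433 [0.0907836  0.10926479 0.1153521 ]
bar [320 219  16 101 621] [536.8 -32.4] [267.6  24.5] 4.070691108703613 0.03625640380278461
bar [280 222  13 101 656] [529.5  76. ] [268.1  17.2] 4.157985210418701 0.037758456030043575
plate ((534.2882690429688, -6.93365478515625), (300.3976135253906, 244.89755249023438), 4.131289958953857)
pad [ 0.6173 -0.002   0.0363] [313 229   6  20 103]
pad [ 0.5334 -0.0093  0.0361] [315 260   7  20 107]
pad [ 0.4483 -0.0144  0.0365] [317 292   7  20 109]
lever 324 0.03264330663865489 ((527.2822875976562, -103.04556274414062), (118.23127746582031, 46.098602294921875), 57.579280853271484)
knob 47 [ 0.47577436 -0.14794558  0.0785949 ]
mat ((522.2329711914062, 265.4600830078125), (325.09698486328125, 144.98907470703125), 1.855325698852539)
```

play_rows(targets=[[[0.21, 0.21, -0.03, 0], [0.21, 0.21, -0.03, 0], [0.21, 0.21, -0.03, 0], [0.21, 0.21, -0.03, 0], [0.21, 0.21, -0.03, 0]]])

```text
t: 1.92
eef_pos: [0.3212, 0.3948, 0.4354]
ee_rot: [-3.141, -0.0, -0.255]
force: [1.0, 0.6, -0.1]
width: 0.0874
```

play_rows(targets=[[[0.21, 0.21, -0.03, 0], [0.21, 0.21, -0.03, 0], [0.21, 0.21, -0.03, 0], [0.21, 0.21, -0.03, 0], [0.21, 0.21, -0.03, 0]]])

```text
t: 2.55
eef_pos: [0.4714, 0.1387, 0.4654]
ee_rot: [-3.141, -0.001, -0.255]
force: [-0.4, 0.4, 0.9]
width: 0.0874
```

play_rows(targets=[[[0.08, 0.09, 0.0, -18.7], [0.08, 0.09, 0.0, -18.7], [0.08, 0.09, 0.0, -18.7], [0.08, 0.09, 0.0, -18.7], [0.08, 0.09, 0.0, -18.7]]])

```text
t: 3.18
eef_pos: [0.5251, 0.0344, 0.4648]
ee_rot: [-3.141, -0.0, 0.071]
force: [-0.3, 0.4, -0.4]
width: 0.0878
```

```bash
cat > fix.py <<'E'
from h import *
import sys
p,X=cloud("wrist",sys.argv[1]); Z=X[...,2]; P=cams.camera_params("wrist"); print(P["position"],P["attitude"])
s=arm.get_state(); print(s["eef_pos"],s["ee_rot"])
h=hsv(p); V=h[...,2]; Sx=h[...,1]
yaw=.072; c,s_=np.cos(yaw),np.sin(yaw)
A=np.stack([c*X[...,0]+s_*X[...,1],-s_*X[...,0]+c*X[...,1]],-1) # fixture-aligned axes
for nm,w in(("bar",(V>130)&(Sx<50)&(Z>.025)&(Z<.05)),("orange",colmask(p,"orange")&(Z>.025)),("rib",(Sx<60)&(Z>.028)&(Z<.034)&(V<130)),("knobtop",(V<60)&(Z>.075)&(Z<.095)),("redarm",colmask(p,"red")&(Z>.02)&(Z<.06)),("post",(Z>.05)&(Z<.095))):
    n,l,st,ce=cv2.connectedComponentsWithStats(w.astype(np.uint8))
    for i in range(1,n):
        if st[i,4]<150: continue
        q=A[l==i]; x=X[l==i]
        if abs(np.median(q[:,1]))>.3: continue
        lo=np.percentile(q,2,axis=0);hi=np.percentile(q,98,axis=0)
        r=cv2.minAreaRect((x[:,:2]*1000).astype(np.float32))
        print(nm,st[i,4],"fx",np.round([lo[0],hi[0]],4),"fy",np.round([lo[1],hi[1]],4),"z",np.round(np.median(x[:,2]),4),"rect",np.round(r[0],1),np.round(r[1],1),round(r[2],2))
E
python3 fix.py w1
```

```text
[0.5994847  0.03977165 0.44463162] [ 2.86259697e+00  1.38959517e-03 -1.49908300e+00]
[0.5250661  0.0346397  0.46485852] [-3.14133316e+00 -3.55845430e-04  7.22233435e-02]
bar 950 fx [0.7203 0.7398] fy [-0.2262 -0.1792] z 0.0346 rect [ 742.3 -150.6] [21.4 52.9] 3.38
bar 3728 fx [0.4063 0.6634] fy [0.0297 0.0473] z 0.0378 rect [529.2  76.7] [268.6  18.8] 4.15
bar 3822 fx [0.4061 0.6633] fy [-0.0819 -0.058 ] z 0.0365 rect [536.9 -30.6] [269.4  27.2] 4.1
bar 212 fx [0.6582 0.6631] fy [-0.0293  0.019 ] z 0.0319 rect [659.3  42.5] [ 5.1 48.8] 4.59
bar 218 fx [0.5733 0.578 ] fy [-0.0293  0.0185] z 0.0319 rect [574.5  36.3] [ 4.7 49.5] 4.09
bar 344 fx [0.5232 0.5446] fy [-0.1209 -0.0996] z 0.0396 rect [540.3 -71.4] [23.8 23.2] 86.54
bar 205 fx [0.4887 0.4934] fy [-0.0298  0.0185] z 0.0315 rect [490.1  29.6] [ 5.2 48.9] 4.71
bar 193 fx [0.4035 0.4085] fy [-0.0291  0.0185] z 0.0316 rect [405.2  23.5] [ 5.3 48.9] 4.04
knobtop 217 fx [0.4589 0.4753] fy [-0.1912 -0.1739] z 0.0831 rect [ 479.1 -149. ] [18.4 16.9] 61.82
redarm 829 fx [0.5278 0.5781] fy [0.2003 0.2253] z 0.0415 rect [538.2 251.6] [55.  24.4] 18.81
redarm 849 fx [0.5276 0.5691] fy [0.2348 0.2528] z 0.0427 rect [528.7 282. ] [46.4 19.5] 15.42
redarm 1460 fx [0.4716 0.5576] fy [-0.1766 -0.0902] z 0.0336 rect [ 521.3 -100.8] [118.3  40.9] 51.88
post 3557 fx [0.6012 0.6583] fy [0.1895 0.2483] z 0.0812 rect [612.4 264.6] [62.8 64.2] 3.93
post 3049 fx [0.5226 0.5794] fy [0.1977 0.2566] z 0.0808 rect [532.8 266.9] [63.  63.8] 38.39
post 487 fx [0.4582 0.4754] fy [-0.1911 -0.1736] z 0.0811 rect [ 478.1 -148.8] [19.2 19. ] 31.91
post 1303 fx [0.429  0.4742] fy [0.1828 0.2387] z 0.0741 rect [433.6 241.3] [63.  48.9] 60.94
```

View pics/w1.png

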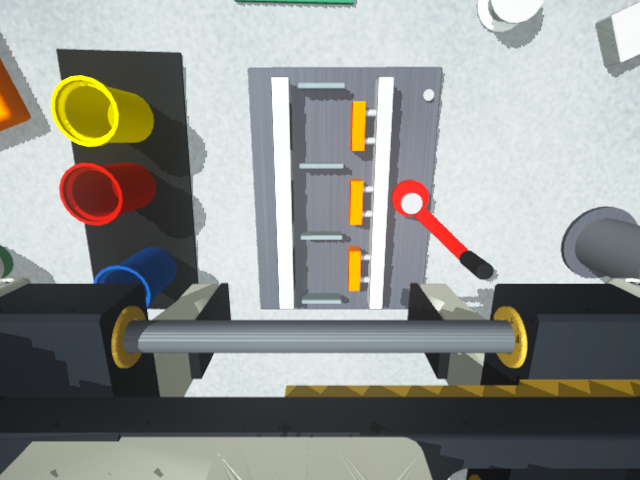

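```bash
python3 - <<'E'
from h import *
p,X=cloud("wrist"); Z=X[...,2]; h=hsv(p)
yaw=.072; c,s_=np.cos(yaw),np.sin(yaw)
A=np.stack([c*X[...,0]+s_*X[...,1],-s_*X[...,0]+c*X[...,1]],-1)
for f in(.4485,.5333,.618):
    m=colmask(p,"orange")&(abs(A[...,0]-f)<.035)&(abs(A[...,1])<.1); q=A[m]; z=Z[m]
    print(f,m.sum(),np.percentile(q[:,1],[2,50,98]) if m.sum() else 0, np.percentile(q[:,0],[2,98]),np.percentile(z,[5,50,95]))
for n,b in(("yellow",(.55,.7,.2,.35)),("red",(.48,.58,.2,.35)),("blue",(.35,.5,.15,.35))):
    m=colmask(p,n)&(Z>.08)&(X[...,0]>b[0])&(X[...,0]<b[1])&(X[...,1]>b[2])&(X[...,1]<b[3]); print(n,circ(X[m]),m.sum())
print(go(.611,.266,.2,0.03))
E
```

```text
0.4485 176 [-0.05739709 -0.0431081  -0.03940643] [0.42433052 0.47458178] [0.00932256 0.02543898 0.03660674]
0.5333 163 [-0.0573629  -0.03986532 -0.03933821] [0.5079459  0.55929426] [0.00969317 0.02660687 0.03712446]
0.618 175 [-0.05709267 -0.03953643 -0.03926276] [0.5924333  0.64763984] [0.00927722 0.02877947 0.03704165]
yellow [0.6121 0.2629 0.0288] 1890
red [0.5333 0.2654 0.0288] 1535
blue [0.4281 0.2433 0.0287] 581
[np.float64(0.1025), np.float64(-0.2244), np.float64(0.106), np.float64(2.4)]
```

The picture shows the fence at columns ~280, the jaw at ~383, orange pads at ~357, ribs between, and the lever hub at (411,198). The measured gap is 69 mm. Next I go for the yellow cup.

play_rows(targets=[[[0.103, -0.222, 0.1, 0], [0.103, -0.222, 0.1, 0], [0.103, -0.222, 0.1, 0], [0.103, -0.222, 0.156, 0], [0.103, -0.222, 0.156, 0]]], grip=0, newtons=25)

```text
t: 3.9
eef_pos: [0.6117, 0.2654, 0.3067]
ee_rot: [3.141, 0.001, 0.074]
force: [-0.1, 0.5, -0.2]
width: 0.0877
```

```bash
python3 - <<'E'
from h import *
print(arm.get_state()["eef_pos"],go(.612,.263,.059,.072))
E
```

```text
[0.61169706 0.26537104 0.30673448] [np.float64(0.0002), np.float64(0.0024), np.float64(0.0887), np.float64(0.1)]
```

play_rows(targets=[[[0, 0.002, 0.05, 0], [0, 0.002, 0.089, 0], [0, 0.002, 0.089, 0], [0, 0.002, 0.089, 0]]])

```text
t: 4.4
eef_pos: [0.6129, 0.2615, 0.2214]
ee_rot: [-3.141, -0.002, 0.073]
force: [0.2, 0.1, 0.2]
width: 0.0874
```

play_rows(targets=[[[0, 0, 0, 0], [0, 0, 0, 0], [0, 0, 0, 0], [0, 0, 0, 0], [0, 0, 0, 0]]], grip=255, newtons=25)

```text
t: 5.03
eef_pos: [0.6129, 0.2608, 0.2207]
ee_rot: [-3.141, -0.002, 0.072]
force: [-0.5, 2.1, 5.9]
width: 0.0632
```

play_rows(targets=[[[0, 0, 0, 0], [0, 0, 0, 0], [0, 0, -0.03, 0], [0, 0, -0.09, 0], [0, 0, -0.09, 0]]])

```text
t: 5.65
eef_pos: [0.6138, 0.261, 0.3149]
ee_rot: [-3.138, -0.008, 0.072]
force: [-0.1, 0.8, -2.0]
width: 0.0638
```

```bash
python3 - <<'E'
from h import *
print(arm.get_state()["eef_pos"],go(.6167,.0396,.15,.072))
p,X=cloud("wrist","w2"); print(rim(p,X,"yellow",.08,.3,(.5,.7,.15,.35)))
E
```

```text
[0.61376406 0.26103933 0.31491393] [np.float64(-0.0131), np.float64(0.2211), np.float64(0.005), np.float64(0.0)]
(array([0.6179, 0.2599, 0.0272]), 21728, np.float64(0.1779))
```

View pics/w2.png

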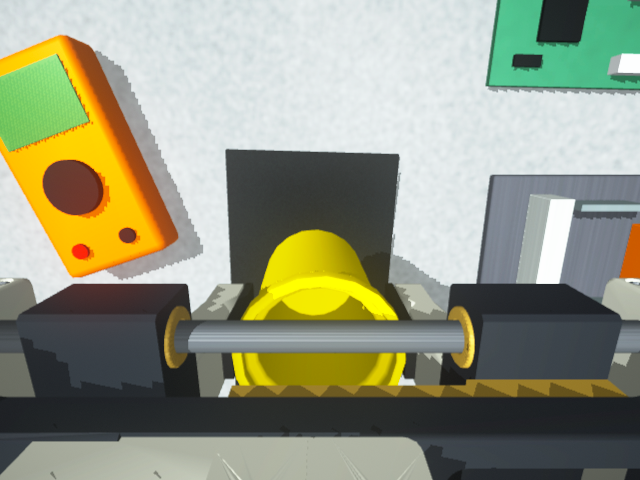

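The yellow cup is held upright by its lip at about (320,310). I'll carry it to pocket 2.

play_rows(targets=[[[-0.003, 0.06, 0, 0], [-0.006, 0.12, 0, 0], [-0.01, 0.18, 0, 0], [-0.013, 0.221, 0, 0], [-0.013, 0.221, 0, 0]]])

```text
t: 6.32
eef_pos: [0.6143, 0.036, 0.3079]
ee_rot: [3.141, 0.003, 0.068]
force: [0.4, -0.7, -2.5]
width: 0.0641
```

play_rows(targets=[[[0, 0, 0, 0], [0, 0, 0.03, 0], [0, 0, 0.06, 0], [0, 0, 0.06, 0], [0, 0, 0.06, 0]]])

```text
t: 6.95
eef_pos: [0.6158, 0.0399, 0.2503]
ee_rot: [3.141, -0.001, 0.073]
force: [0.8, 0.6, -1.3]
width: 0.0632
```

```bash
python3 - <<'E'
from h import *
s=arm.get_state();print(s["eef_pos"],s["force"],s["width"],go(.6167,.0396,.068,.072))
p,X=cloud("wrist","w3"); print(rim(p,X,"yellow",.1,.14,(.5,.7,-.05,.15)))
E
```

```text
[0.61577659 0.03993737 0.25033187] [ 0.84449821  0.62792732 -1.25551147] 0.06321687035817626 [np.float64(0.0009), np.float64(0.0004), np.float64(0.0233), np.float64(0.1)]
(array([0.6187, 0.04  , 0.0272]), 6672, np.float64(0.1146))
```

play_rows(targets=[[[0, 0, 0.012, 0], [0, 0, 0.022, 0], [0, 0, 0.022, 0], [0, 0, 0.022, 0]]])

```text
t: 7.5
eef_pos: [0.6152, 0.0389, 0.2275]
ee_rot: [3.141, 0.001, 0.071]
force: [-0.4, -0.3, -1.0]
width: 0.0637
```

play_rows(targets=[[[0, 0, 0, 0], [0, 0, 0, 0], [0, 0, 0, 0], [0, 0, 0, 0], [0, 0, 0, 0]]], grip=0)

```text
t: 8.12
eef_pos: [0.6153, 0.0391, 0.2277]
ee_rot: [-3.142, -0.0, 0.072]
force: [-0.4, -0.2, -0.1]
width: 0.0875
```

play_rows(targets=[[[0, 0, -0.04, 0], [0, 0, -0.09, 0], [0, 0, -0.09, 0], [-0.04, -0.1, -0.16, 0], [-0.064, -0.15, -0.17, 0]]])

```text
t: 8.75
eef_pos: [0.5652, 0.1377, 0.3762]
ee_rot: [3.141, -0.0, 0.07]
force: [1.0, 1.6, 0.0]
width: 0.0877
```

```bash
cat > look.py <<'E'
from h import *
import sys
s=arm.get_state();print(s["t"],s["eef_pos"],s["ee_rot"],s["force"],s["width"])
p,X=cloud("wrist",sys.argv[1]); Z=X[...,2]
for n in("yellow","red","blue"):
    m=colmask(p,n)&(Z>.07)&(Z<.105)
    k,l,st,_=cv2.connectedComponentsWithStats(m.astype(np.uint8))
    for i in range(1,k):
        if st[i,4]>300: q=X[l==i]; print(n,circ(q[q[:,2]>np.percentile(q[:,2],40)]),st[i,4],"z95",np.round(np.percentile(q[:,2],95),4))
E
python3 look.py w4
```

```text
8.75 [0.56516604 0.13774431 0.37617741] [ 3.14142874e+00 -1.30558276e-04  6.95863223e-02] [1.02306849 1.61932666 0.00477388] 0.08774053302998931
yellow [0.6145 0.0428 0.0291] 3467 z95 0.0953
red [0.5339 0.2661 0.0291] 2517 z95 0.0895
blue [0.4302 0.24   0.0248] 593 z95 0.0894
```

play_rows(targets=[[[-0.002, -0.06, 0.02, 0], [-0.002, -0.081, 0.07, 0], [-0.002, -0.081, 0.089, 0], [-0.002, -0.081, 0.089, 0], [-0.002, -0.081, 0.089, 0]]])

```text
t: 9.43
eef_pos: [0.5581, 0.2179, 0.2875]
ee_rot: [-3.141, -0.001, 0.071]
force: [0.4, 0.8, 0.9]
width: 0.0873
```

```bash
python3 - <<'E'
from h import *
print(arm.get_state()["eef_pos"],go(.5335,.2655,.06,.072))
E
```

```text
[0.55808617 0.21787612 0.28746802] [np.float64(-0.0212), np.float64(-0.0492), np.float64(0.0685), np.float64(-0.0)]
```

play_rows(targets=[[[-0.021, -0.049, 0, 0], [-0.021, -0.049, 0, 0], [-0.021, -0.049, 0.035, 0], [-0.021, -0.049, 0.068, 0], [-0.021, -0.049, 0.068, 0]]])

```text
t: 10.05
eef_pos: [0.533, 0.2642, 0.2176]
ee_rot: [3.14, 0.003, 0.071]
force: [-0.6, -0.5, 0.2]
width: 0.0874
```

play_rows(targets=[[[0, 0, 0, 0], [0, 0, 0, 0], [0, 0, 0, 0], [0, 0, 0, 0], [0, 0, 0, 0]]], grip=255)

```text
t: 10.68
eef_pos: [0.5337, 0.2657, 0.2199]
ee_rot: [-3.141, -0.002, 0.072]
force: [-0.2, 0.7, 6.5]
width: 0.062
```

play_rows(targets=[[[0, 0, 0, 0], [0, 0, 0, 0], [0, 0, -0.03, 0], [0, 0, -0.09, 0], [0, 0, -0.09, 0]]])

```text
t: 11.3
eef_pos: [0.5344, 0.2662, 0.3136]
ee_rot: [-3.137, -0.007, 0.072]
force: [0.2, -0.1, -1.1]
width: 0.0621
```

```bash
python3 - <<'E'
from h import *
print(arm.get_state()["eef_pos"],go(.5322,.0335,.15,.072))
E
```

```text
[0.53440341 0.26619904 0.31364354] [np.float64(-0.0191), np.float64(0.2319), np.float64(0.0034), np.float64(0.0)]
```

play_rows(targets=[[[-0.005, 0.058, 0, 0], [-0.01, 0.116, 0, 0], [-0.015, 0.174, 0, 0], [-0.019, 0.232, 0, 0], [-0.019, 0.232, 0, 0]]])

```text
t: 11.92
eef_pos: [0.5299, 0.0291, 0.3079]
ee_rot: [3.141, 0.002, 0.067]
force: [-0.1, -0.4, -1.1]
width: 0.0624
```

play_rows(targets=[[[0, 0, 0, 0], [0, 0, 0.03, 0], [0, 0, 0.06, 0], [0, 0, 0.06, 0], [0, 0, 0.06, 0]]])

```text
t: 12.55
eef_pos: [0.5314, 0.0335, 0.2494]
ee_rot: [3.141, -0.001, 0.073]
force: [1.1, -0.4, -1.0]
width: 0.0625
```

```bash
python3 - <<'E'
from h import *
s=arm.get_state();print(s["eef_pos"],s["force"],s["width"],go(.5322,.0335,.0685,.072))
E
```

```text
[0.5314182 0.0334881 0.2494001] [ 1.07064675 -0.37576878 -0.99828137] 0.06247650512277294 [np.float64(0.0008), np.float64(0.0), np.float64(0.0219), np.float64(0.1)]
```

play_rows(targets=[[[0, 0, 0.012, 0], [0, 0, 0.022, 0], [0, 0, 0.022, 0], [0, 0, 0.022, 0]]])

```text
t: 13.05
eef_pos: [0.5308, 0.0324, 0.2266]
ee_rot: [3.141, 0.001, 0.071]
force: [0.3, -0.1, -0.9]
width: 0.062
```

play_rows(targets=[[[0, 0, 0, 0], [0, 0, 0, 0], [0, 0, 0, 0], [0, 0, 0, 0], [0, 0, 0, 0]]], grip=0)

```text
t: 13.68
eef_pos: [0.5309, 0.0325, 0.2267]
ee_rot: [-3.142, -0.0, 0.072]
force: [0.2, 0.8, -0.6]
width: 0.0875
```

play_rows(targets=[[[0, 0, -0.03, 0], [0, 0, -0.08, 0], [0, 0, -0.13, 0], [-0.01, -0.05, -0.13, 0], [-0.03, -0.1, -0.13, 0]]])

```text
t: 14.3
eef_pos: [0.4937, 0.1309, 0.3574]
ee_rot: [-3.141, -0.002, 0.069]
force: [-0.2, 0.4, -0.5]
width: 0.0875
```

play_rows(targets=[[[-0.03, -0.05, 0, 0], [-0.058, -0.1, 0, 0], [-0.058, -0.116, 0, 0], [-0.058, -0.116, 0, 0], [-0.058, -0.116, 0, 0]]])

```text
t: 14.92
eef_pos: [0.428, 0.241, 0.3565]
ee_rot: [3.141, 0.0, 0.071]
force: [0.4, -0.4, -1.2]
width: 0.088
```

```bash
python3 look.py w5; python3 - <<'E'
from h import *
print(go(.429,.242,.0605,.072))
p,X=cloud("top"); Z=X[...,2]
for n in("yellow","red","blue"): print(n,rim(p,X,n,.078,.11,(.35,.75,-.1,.35)))
E
```

```text
14.925 [0.4280396  0.24097865 0.35646279] [3.14108660e+00 4.38764580e-04 7.08001794e-02] [ 0.40477172 -0.37630401 -1.23146861] 0.08798189924374783
yellow [-436.0251  329.0197  546.6704] 1127 z95 0.0948
red [0.5291 0.0371 0.0276] 2584 z95 0.0951
blue [0.4275 0.2451 0.0292] 2918 z95 0.0894
[np.float64(0.0011), np.float64(-0.0013), np.float64(0.137), np.float64(-0.1)]
yellow (array([0.6126, 0.0406, 0.0279]), 226, np.float64(0.0911))
red (array([0.5285, 0.0323, 0.0277]), 219, np.float64(0.0911))
blue (array([0.4262, 0.2456, 0.0301]), 61, np.float64(0.0866))
```

play_rows(targets=[[[0, -0.003, 0.05, 0], [0, -0.003, 0.1, 0], [0, -0.003, 0.137, 0], [0, -0.003, 0.137, 0], [0, -0.003, 0.137, 0]]])

```text
t: 15.65
eef_pos: [0.4282, 0.2447, 0.2208]
ee_rot: [-3.141, -0.001, 0.071]
force: [0.1, 0.6, 0.2]
width: 0.0881
```

play_rows(targets=[[[0, 0, 0, 0], [0, 0, 0, 0], [0, 0, 0, 0], [0, 0, 0, 0], [0, 0, 0, 0]]], grip=255)

```text
t: 16.27
eef_pos: [0.4276, 0.2449, 0.2205]
ee_rot: [-3.141, -0.001, 0.072]
force: [-2.2, -0.5, 6.2]
width: 0.0634
```

play_rows(targets=[[[0, 0, 0, 0], [0, 0, 0, 0], [0, 0, -0.03, 0], [0, 0, -0.09, 0], [0, 0, -0.09, 0]]])

```text
t: 16.9
eef_pos: [0.4284, 0.2458, 0.314]
ee_rot: [-3.136, -0.006, 0.072]
force: [0.1, 0.8, -2.0]
width: 0.0635
```

```bash
python3 - <<'E'
from h import *
print(arm.get_state()["eef_pos"],go(.4476,.0274,.15,.072))
E
```

```text
[0.42843201 0.24577621 0.3140276 ] [np.float64(0.0033), np.float64(0.2192), np.float64(0.0038), np.float64(0.0)]
```

play_rows(targets=[[[0.001, 0.055, 0, 0], [0.002, 0.11, 0, 0], [0.004, 0.165, 0, 0], [0.005, 0.219, 0, 0], [0.005, 0.219, 0, 0]]])

```text
t: 17.52
eef_pos: [0.4472, 0.0235, 0.3087]
ee_rot: [3.141, 0.002, 0.067]
force: [0.4, -0.1, -1.6]
width: 0.0635
```

play_rows(targets=[[[0, 0, 0, 0], [0, 0, 0.03, 0], [0, 0, 0.06, 0], [0, 0, 0.06, 0], [0, 0, 0.06, 0]]])

```text
t: 18.15
eef_pos: [0.4486, 0.0275, 0.2504]
ee_rot: [3.142, -0.001, 0.073]
force: [0.2, 0.9, -1.0]
width: 0.0639
```

```bash
python3 - <<'E'
from h import *
s=arm.get_state();print(s["eef_pos"],s["force"],s["width"],go(.449,.0275,.0685,.072))
E
```

```text
[0.44855799 0.02749318 0.25037856] [ 0.18052013  0.91131581 -0.99353149] 0.06391151611742309 [np.float64(0.0004), np.float64(0.0), np.float64(0.0229), np.float64(0.1)]
```

play_rows(targets=[[[0, 0, 0.012, 0], [0, 0, 0.022, 0], [0, 0, 0.022, 0], [0, 0, 0.022, 0]]])

```text
t: 18.65
eef_pos: [0.448, 0.0265, 0.2276]
ee_rot: [3.141, 0.0, 0.071]
force: [0.5, -0.2, -2.2]
width: 0.0634
```

play_rows(targets=[[[0, 0, 0, 0], [0, 0, 0, 0], [0, 0, 0, 0], [0, 0, 0, 0], [0, 0, 0, 0]]], grip=0)

```text
t: 19.27
eef_pos: [0.4481, 0.0266, 0.2277]
ee_rot: [-3.142, -0.0, 0.072]
force: [-0.3, 0.1, -0.7]
width: 0.0876
```

play_rows(targets=[[[0, 0, -0.03, 0], [0, 0, -0.08, 0], [0, 0, -0.12, 0], [0, 0.05, -0.12, 0], [0.01, 0.1, -0.12, 0]]])

```text
t: 19.9
eef_pos: [0.465, -0.0731, 0.3487]
ee_rot: [-3.141, -0.002, 0.074]
force: [0.3, 1.1, 0.2]
width: 0.0877
```

play_rows(targets=[[[0.004, 0.04, 0, 10.6], [0.008, 0.078, 0, 21], [0.008, 0.078, 0, 31.5], [0.008, 0.078, 0, 42], [0.008, 0.078, 0, 52.5]]])

```text
t: 20.52
eef_pos: [0.4786, -0.1499, 0.3475]
ee_rot: [3.141, 0.0, -0.851]
force: [-0.7, 0.5, 0.1]
width: 0.0877
```

play_rows(targets=[[[0, 0, 0, 10.5], [0, 0, 0, 21], [0, 0, 0, 31.5], [0, 0, 0, 42], [0, 0, 0, 52.5]]])

```text
t: 21.15
eef_pos: [0.4787, -0.1497, 0.3476]
ee_rot: [3.141, -0.0, -1.767]
force: [0.4, -0.7, 0.2]
width: 0.0878
```

```bash
python3 - <<'E'
from h import *
s=arm.get_state();print(s["t"],s["eef_pos"],s["ee_rot"],s["q"],go(.479,-.149,.066,-1.763))
p,X=cloud("top","t2"); Z=X[...,2]
for n in("yellow","red","blue"): print(n,rim(p,X,n,.078,.11,(.35,.75,-.1,.35)))
p,X=cloud("wrist"); Z=X[...,2]; h=hsv(p)
k=(h[...,2]<60)&(Z>.076)&(Z<.095); print(k.sum(),np.median(X[k],0))
E
```

```text
21.15 [ 0.47866315 -0.14968144  0.34759721] [ 3.14138611e+00 -1.69749148e-06 -1.76710866e+00] [ 8.93341727e-02  1.20110487e-01 -4.45650485e-01 -6.70048180e-05
 -1.00523401e+00 -2.85610592e-01] [np.float64(-0.0007), np.float64(-0.0002), np.float64(0.1226), np.float64(-0.2)]
yellow (array([0.6126, 0.0404, 0.0279]), 226, np.float64(0.0912))
red (None, 0, None)
blue (None, 0, None)
779 [ 0.4818283  -0.30070191  0.08383982]
```

play_rows(targets=[[[0, 0, 0.06, 0], [0, 0, 0.1, 0], [0, 0, 0.122, 0], [0, 0, 0.122, 0]]])

```text
t: 21.75
eef_pos: [0.4782, -0.1497, 0.2242]
ee_rot: [3.138, -0.001, -1.758]
force: [-0.6, 1.0, 0.4]
width: 0.0875
```

play_rows(targets=[[[0, 0, 0, 0], [0, 0, 0, 0], [0, 0, 0, 0], [0, 0, 0, 0], [0, 0, 0, 0]]], grip=255, newtons=20)

```text
t: 22.38
eef_pos: [0.4788, -0.1497, 0.2259]
ee_rot: [-3.141, 0.0, -1.761]
force: [-0.0, 0.7, -0.6]
width: 0.0434
```

play_rows(targets=[[[0, 0, 0, 0], [0, 0, 0, 0], [0, 0, 0, 0], [0, 0, 0, 0], [0, 0, 0, 0]]])

```text
t: 23.0
eef_pos: [0.4784, -0.1497, 0.2256]
ee_rot: [3.141, -0.0, -1.761]
force: [-2.3, 0.4, 2.0]
width: 0.0198
```

play_rows(targets=[[[0.004, -0.009, 0, 0], [0.0073, -0.0187, 0, 0], [0.0094, -0.0284, 0, 0], [0.0107, -0.0382, 0, 0], [0.0109, -0.0483, 0, 0]]])

```text
t: 23.62
eef_pos: [0.5212, -0.1712, 0.2252]
ee_rot: [3.134, -0.003, -1.761]
force: [-12.1, -8.8, 8.4]
width: 0.0199
```

play_rows(targets=[[[-0.0008, -0.01, 0, 0], [-0.0025, -0.0198, 0, 0], [-0.0053, -0.0294, 0, 0], [-0.0053, -0.0294, 0, 0]]])

```text
t: 24.12
eef_pos: [0.5529, -0.1711, 0.2252]
ee_rot: [3.138, -0.002, -1.761]
force: [-6.2, -7.6, 1.8]
width: 0.0195
```

```bash
cat > lev.py <<'E'
from h import *
s=arm.get_state(); d=s["eef_pos"][:2]-[.5403,-.0714]; 
print(s["t"],s["eef_pos"],s["ee_rot"],s["force"],s["width"],"r",np.hypot(*d),"lever",2.471+np.arctan2(d[1],d[0])-.072)
yaw=.072; c,s_=np.cos(yaw),np.sin(yaw)
for cam in("top","scene"):
    p,X=cloud(cam,"lev_"+cam); Z=X[...,2]
    A=np.stack([c*X[...,0]+s_*X[...,1],-s_*X[...,0]+c*X[...,1]],-1)
    for f in(.4485,.5333,.618):
        near=(abs(A[...,0]-f)<.03)&(abs(A[...,1])<.1)
        m=near&colmask(p,"orange")&(Z>.02); h=hsv(p)
        b=near&(h[...,1]<50)&(h[...,2]>130)&(Z>.033)&(Z<.042)&(A[...,1]<-.02)&(A[...,1]>-.09)
        print(cam,f,m.sum(),np.percentile(A[m][:,1],[2,98]) if m.sum() else 0,"bar",b.sum(),np.percentile(A[b][:,1],[2,98]) if b.sum()>5 else 0)
    for n in("yellow","red","blue"): print(n,rim(p,X,n,.078,.11,(.35,.75,-.1,.35)))
E
python3 lev.py
```

```text
24.125 [ 0.5529382  -0.1711354   0.22519469] [ 3.13769412e+00 -2.22566881e-03 -1.76107076e+00] [-6.21254674 -7.61138811  1.83477964] 0.01951286010437191 r 0.10053294921743136 lever 0.9542492274317939
top 0.4485 0 0 bar 0 0
top 0.5333 0 0 bar 0 0
top 0.618 0 0 bar 0 0
yellow (None, 0, None)
red (None, 0, None)
blue (None, 0, None)
scene 0.4485 99 [-0.04429807 -0.02901591] bar 75 [-0.0684593  -0.05318573]
scene 0.5333 145 [-0.04251678  0.0083264 ] bar 93 [-0.06901825 -0.05226016]
scene 0.618 147 [-0.04384662 -0.02545991] bar 98 [-0.06810776 -0.05217569]
yellow (array([0.616 , 0.0435, 0.0278]), 339, np.float64(0.0892))
red (array([0.5323, 0.0386, 0.0279]), 300, np.float64(0.0886))
blue (array([0.4491, 0.0314, 0.0278]), 254, np.float64(0.0884))
```

play_rows(targets=[[[-0.0018, -0.004, 0, 0], [-0.0034, -0.008, 0, 0], [-0.005, -0.0121, 0, 0], [-0.005, -0.0121, 0, 0], [-0.005, -0.0121, 0, 0]]])

```text
t: 24.85
eef_pos: [0.5653, -0.1685, 0.2252]
ee_rot: [3.137, -0.002, -1.761]
force: [-6.5, -7.1, 3.0]
width: 0.0193
```

```bash
python3 lev.py
```

```text
24.85 [ 0.56525549 -0.16846431  0.22518699] [ 3.13735779e+00 -2.14242576e-03 -1.76112023e+00] [-6.47631396 -7.11680192  2.95185071] 0.01934286598310508 r 0.1002210363948783 lever 1.0798559207742633
top 0.4485 0 0 bar 0 0
top 0.5333 0 0 bar 0 0
top 0.618 0 0 bar 0 0
yellow (None, 0, None)
red (None, 0, None)
blue (None, 0, None)
scene 0.4485 95 [-0.04496904 -0.03036985] bar 64 [-0.06576041 -0.05049476]
scene 0.5333 142 [-0.04238617  0.00787967] bar 83 [-0.0663375  -0.04996415]
scene 0.618 142 [-0.0437413  -0.02393923] bar 86 [-0.06614557 -0.05006661]
yellow (array([0.6161, 0.0437, 0.0279]), 345, np.float64(0.0891))
red (array([0.5322, 0.0385, 0.0277]), 293, np.float64(0.0889))
blue (array([0.4491, 0.0318, 0.0277]), 249, np.float64(0.0887))
```

View pics/lev_scene.png

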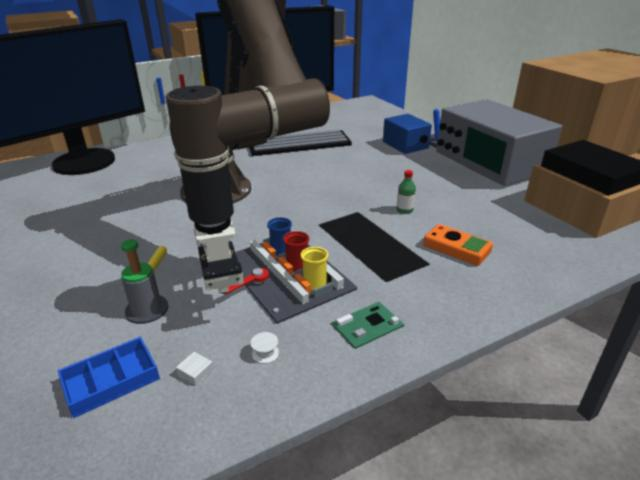

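The scene shows the knob gripped, with all three cups standing in the fixture against the fence. I'll release, lift and measure from above.

play_rows(targets=[[[0, 0, 0, 0], [0, 0, 0, 0], [0, 0, 0, 0], [0, 0, 0, 0], [0, 0, 0, 0]]], grip=0)

```text
t: 25.58
eef_pos: [0.567, -0.1671, 0.2257]
ee_rot: [-3.141, 0.0, -1.761]
force: [-0.1, -0.3, -0.5]
width: 0.064
```

play_rows(targets=[[[0, 0, 0, 0], [0, 0, -0.05, 0], [0, 0, -0.1, 0], [0, 0, -0.15, 0], [-0.04, 0.02, -0.19, 0]]])

```text
t: 26.2
eef_pos: [0.5551, -0.1252, 0.4177]
ee_rot: [-3.14, -0.0, -1.764]
force: [1.1, 0.5, -0.5]
width: 0.0876
```

play_rows(targets=[[[-0.04, 0.02, -0.03, 0], [-0.073, 0.033, -0.06, 0], [-0.073, 0.033, -0.06, 0], [-0.073, 0.033, -0.06, 0], [-0.073, 0.033, -0.06, 0]]])

```text
t: 26.82
eef_pos: [0.5361, -0.0468, 0.4746]
ee_rot: [3.14, -0.001, -1.762]
force: [0.9, 0.2, 0.1]
width: 0.0878
```

```bash
cat > chk.py <<'E'
from h import *
import sys
yaw=.072; c,s_=np.cos(yaw),np.sin(yaw)
s=arm.get_state(); print(s["t"],s["eef_pos"],s["ee_rot"],s["width"])
p,X=cloud("wrist",sys.argv[1]); Z=X[...,2]
A=np.stack([c*X[...,0]+s_*X[...,1],-s_*X[...,0]+c*X[...,1]],-1); h=hsv(p)
for f in(.4485,.5333,.618):
    near=(abs(A[...,0]-f)<.02)&(abs(A[...,1])<.1)
    m=near&colmask(p,"orange")&(Z>.033)
    b=near&(h[...,1]<50)&(h[...,2]>130)&(Z>.033)&(Z<.042)
    lo=b&(A[...,1]<-.02); hi=b&(A[...,1]>.02)
    P=lambda k: np.round(np.percentile(A[k][:,1],[2,98]),4) if k.sum()>5 else None
    print(f,m.sum(),"pad",P(m),"bar",P(lo),"fence",P(hi))
for n in("yellow","red","blue"):
    m=colmask(p,n)&(Z>.091)&(Z<.1)&(abs(X[...,1])<.1); q=X[m]; print(n,m.sum(),circ(q) if m.sum()>50 else None)
E
python3 chk.py w6
```

```text
26.825 [ 0.53610041 -0.04684023  0.4745846 ] [ 3.13980284e+00 -7.10502733e-04 -1.76187088e+00] 0.08777895591565493
0.4485 294 pad [-0.0436 -0.0303] bar [-0.0661 -0.0508] fence None
0.5333 272 pad [-0.0418 -0.0281] bar [-0.066  -0.0505] fence None
0.618 257 pad [-0.0434 -0.0299] bar [-0.0659 -0.0505] fence [0.0402 0.0473]
yellow 427 [0.6145 0.0435 0.0296]
red 609 [0.5307 0.0382 0.0296]
blue 520 [0.4478 0.0313 0.0296]
```

View pics/w6.png

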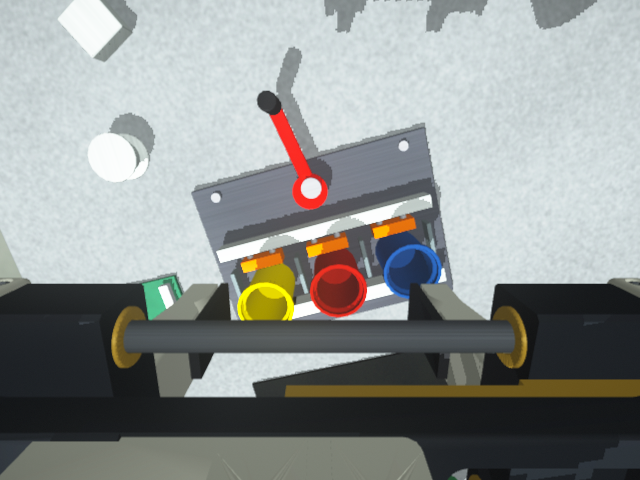

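The lever is at about 1.08 rad, and the cups sit against the pads and fence: yellow (266,305), red (338,290), blue (411,270). I'll check how far the pads are pressed by comparing the pad-to-bar gap in w1 and w6.

```bash
cat > press.py <<'E'
from h import *
K=cams.camera_params("wrist")["intrinsics"]; Pn=cams.camera_params("wrist")
def an(f,pos,att,cs):
    p=cv2.imread(f)[:,:,::-1].copy(); M=R.from_euler("xyz",att).as_matrix(); c,s=np.cos(.072),np.sin(.072)
    h=hsv(p)
    for f in(.4485,.5333,.618):
        for off in (-.017,.017) :
            fy=np.arange(-.1,-.015,.0004); fx=f+off
            W=np.stack([c*fx-s*fy,s*fx+c*fy,0*fy+.0365],-1)
            q=(W-pos)@M; u=K[0,0]*q[:,0]/q[:,2]+K[0,2]; v=K[1,1]*q[:,1]/q[:,2]+K[1,2]
            S=cv2.remap(p,u.astype(np.float32)[None],v.astype(np.float32)[None],cv2.INTER_LINEAR)
            hh=hsv(S)[0]; w=(hh[:,1]<40)&(hh[:,2]>cs); o=(abs(hh[:,0]-14)<7)&(hh[:,1]>120)&(hh[:,2]>100)
            wf=fy[w]; of=fy[o]
            if len(wf)and len(of): print(round(fx,3),"bar",wf.min().round(4),wf.max().round(4),"pad",of.min().round(4),of.max().round(4),"gap",(of.min()-wf.max()).round(4))
            else: print(fx,len(wf),len(of))
import sys
an("pics/w1.png",np.array([0.5994847,0.03977165,0.44463162]),[2.86259697,1.38959517e-03,-1.499083],210)
print(); an("pics/w6.png",Pn["position"],Pn["attitude"],210)
E
python3 press.py
```

```text
0.431 bar -0.0824 -0.0664 pad -0.054 -0.0384 gap 0.0124
0.466 bar -0.0824 -0.058 pad -0.0536 -0.038 gap 0.0044
0.516 bar -0.082 -0.0664 pad -0.054 -0.0376 gap 0.0124
0.55 bar -0.082 -0.0568 pad -0.0532 -0.0376 gap 0.0036
0.601 bar -0.082 -0.0664 pad -0.0536 -0.0376 gap 0.0128
0.635 bar -0.082 -0.0572 pad -0.0532 -0.0376 gap 0.004

0.431 bar -0.066 -0.0644 pad -0.0496 -0.03 gap 0.0148
0.466 bar -0.066 -0.0504 pad -0.0456 -0.0296 gap 0.0048
0.516 bar -0.066 -0.0632 pad -0.0444 -0.028 gap 0.0188
0.55 bar -0.066 -0.0508 pad -0.044 -0.028 gap 0.0068
0.601 bar -0.0652 -0.0636 pad -0.0452 -0.0296 gap 0.0184
0.635 bar -0.066 -0.0508 pad -0.0492 -0.0296 gap 0.0016
```

play_rows(targets=[[[-0.04, 0.004, 0.04, 0], [-0.07, 0.008, 0.08, 0], [-0.087, 0.008, 0.12, 0], [-0.087, 0.008, 0.165, 0], [-0.087, 0.008, 0.165, 0]]])

```text
t: 27.5
eef_pos: [0.5436, 0.0399, 0.3071]
ee_rot: [3.135, -0.004, -1.762]
force: [0.2, 0.1, 0.2]
width: 0.0876
```

play_rows(targets=[[[0, 0, 0, 0], [0, 0, 0, 0]]])

```text
t: 27.75
eef_pos: [0.5455, 0.0405, 0.3127]
ee_rot: [-3.139, 0.001, -1.761]
force: [0.1, -0.0, -0.3]
width: 0.0879
```

```bash
python3 chk.py w7; sed -i 's#pics/w6.png#pics/w7.png#' press.py; python3 press.py | tail -6; python3 -c "
from h import *
print(cams.camera_params('wrist'))"
```

```text
27.75 [0.54547683 0.04051046 0.31265139] [-3.13882389e+00  1.45367353e-03 -1.76133695e+00] 0.08786834017744403
0.4485 958 pad [-0.0438 -0.0303] bar [-0.0661 -0.0508] fence [0.0295 0.0466]
0.5333 755 pad [-0.042  -0.0284] bar [-0.0845 -0.0507] fence None
0.618 703 pad [-0.0435 -0.03  ] bar [-0.0659 -0.0507] fence [0.0297 0.0468]
yellow 1367 [0.6139 0.0434 0.0296]
red 2111 [0.5304 0.0381 0.0295]
blue 2537 [0.4478 0.0313 0.0296]
0.431 bar -0.066 -0.0516 pad -0.046 -0.03 gap 0.0056
0.466 bar -0.066 -0.0484 pad -0.0444 -0.03 gap 0.004
0.516 bar -0.066 -0.0516 pad -0.0428 -0.0284 gap 0.0088
0.55 bar -0.0656 -0.0492 pad -0.0428 -0.0284 gap 0.0064
0.601 bar -0.066 -0.0516 pad -0.044 -0.03 gap 0.0076
0.635 bar -0.066 -0.0508 pad -0.0452 -0.0296 gap 0.0056
{'intrinsics': array([[351.81323705,   0.        , 318.7951405 ],
       [  0.        , 351.81323705, 244.04566172],
       [  0.        ,   0.        ,   1.        ]]), 'position': array([ 0.53128583, -0.03291773,  0.2921502 ]), 'attitude': array([2.85887624e+00, 2.91452509e-03, 2.95049078e+00])}
```

View pics/w7.png

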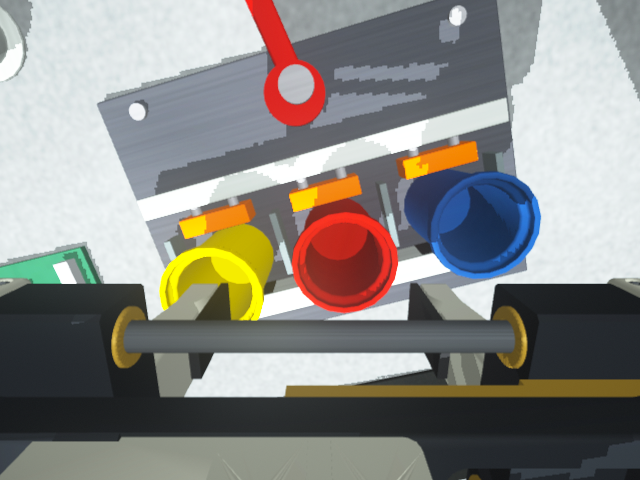

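```bash
python3 - <<'E'
from h import *
Pn=cams.camera_params("wrist");K=Pn["intrinsics"]
pw,X=cloud("wrist")
c,s=np.cos(.072),np.sin(.072)
def prof(p,pos,att,fx,X=None):
    M=R.from_euler("xyz",att).as_matrix(); fy=np.arange(-.072,.036,.001)
    W=np.stack([c*fx-s*fy,s*fx+c*fy,0*fy+.037],-1); q=(W-pos)@M
    u=K[0,0]*q[:,0]/q[:,2]+K[0,2]; v=K[1,1]*q[:,1]/q[:,2]+K[1,2]
    S=cv2.remap(p,u.astype(np.float32)[None],v.astype(np.float32)[None],cv2.INTER_LINEAR); h=hsv(S)[0]
    out=[]
    for i in range(len(fy)):
        k="O" if abs(h[i,0]-14)<8 and h[i,1]>110 else ("W" if h[i,1]<40 and h[i,2]>200 else ("d" if h[i,2]<70 else ("g" if h[i,1]<70 else "c")))
        out.append(k)
    print(round(fx,3),"".join(out))
    if X is not None:
        z=[X[int(round(b)),int(round(a)),2] if 0<=a<640 and 0<=b<480 else np.nan for a,b in zip(u,v)]
        print("   z mm"," ".join(f"{1000*t:.0f}" for t in z[20:55]))
for o in(-.022,-.012,.022):
  for f in(.4485,.5333,.618):
    prof(cv2.imread("pics/w1.png")[:,:,::-1].copy(),np.array([0.5994847,0.03977165,0.44463162]),[2.86259697,1.38959517e-03,-1.499083],f+o)
    prof(pw,Pn["position"],Pn["attitude"],f+o,X)
E
```

```text
0.426 WWWWWWWgggggggggggOOccccccccccccOOggggggggggggggggggggggggggggggggggggggggggggggggggggggggggggggggggggWWWWWW
0.426 ggggggWWWWWWWWWWWWWWWggggggcOOOOOOOOOOOOOOOgggggggcccccccccccccccccccccccccccccccccccccccccccccccccccccccccc
   z mm 37 36 10 10 9 11 9 9 36 36 37 37 36 36 38 36 38 36 37 37 37 38 11 9 10 9 10 10 10 11 92 94 95 95 95
0.511 WWWWWWggggggggggggOOOcccccccccccOOggggggggggggggggggggggggggggggggggggggggggggggggggggggggggggggggggggWWWWWW
0.511 ggggggWWWWWWWWWWWWWWWggggggcOOOOOOOOOOOOOOOOcgggggcccccccccccccccccccccccccccccccccccccccccccccccccccccccccc
   z mm 38 35 10 10 10 10 10 10 21 26 36 36 37 38 36 37 36 38 38 37 37 38 36 37 36 9 9 11 10 10 10 16 24 27 40
0.596 WWWWWWggggggggggggOOccccccccccccOOOcggggggggggggggggggggggggggggggggggggggggggggggggggggggggggggggggdggWWWWW
0.596 ggggggWWWWWWWWWWWWWWWgggggcOOOOOOOOOOOOOOOOcccccccccccccccccccccccccccccccccccccccccccccccccccccccccggWWWWWW
   z mm 37 37 36 9 10 10 13 22 30 38 37 37 36 36 38 36 36 38 37 37 38 37 37 10 14 16 19 23 26 28 32 33 37 36 38
0.436 WWWWWWWWWWWWWWggggcOccccccccccccOOOgggggggggggggggggggggggggggggggggggggg
[... 1264 characters left out ...]
4 17 19 24 27 28 29 35 36
0.555 WWWWWWWgggggggggggOOcccccccccccccOOcggggggggggggggggggggggggggggggggggggggggggggggggggggggggggggggggdgWWWWWW
0.555 ggggggWWWWWWWWWWWWWWWWgggggcOOOcccccccccccccggggggggggggggcccccccccccccccccccccccccccccccccccccccccccccccccc
   z mm 35 37 10 11 10 9 10 10 18 27 37 37 36 36 37 35 37 36 37 37 38 38 36 36 10 10 10 9 10 10 9 10 10 10 9
0.64 WWWWWWgggggggggggggOccccccccccccOOOgggggggggggggggggggggggggggggggggggggggggggggggggggggggggggggggggdggWWWWW
0.64 ggggggWWWWWWWWWWWWWWWWggggggOcccccccccccccOgggggggccccccccccccccccccccccccccccccccggggggggggcddddddddddddddd
   z mm 37 37 10 9 10 11 10 9 35 37 36 37 36 38 36 37 37 38 38 37 37 36 38 9 9 9 11 11 10 10 10 92 94 95 96
```

The pads look pressed in about 3–6 mm: gaps of 7–8 mm against about 12 mm before, and all four ways of measuring stay under 7 mm. On to the brush.

play_rows(targets=[[[0.03, 0, -0.05, 0], [0.08, -0.005, -0.08, 0], [0.135, -0.01, -0.1, 0], [0.19, -0.012, -0.12, 0], [0.24, -0.015, -0.14, 0]]])

```text
t: 28.48
eef_pos: [0.5132, -0.1997, 0.4527]
ee_rot: [-3.139, 0.0, -1.761]
force: [1.7, -0.2, -0.5]
width: 0.0873
```

play_rows(targets=[[[0.05, -0.003, 0, 0], [0.1, -0.006, 0, 0], [0.1, -0.006, 0, 0], [0.1, -0.006, 0, 0]]])

```text
t: 28.98
eef_pos: [0.5008, -0.2973, 0.4512]
ee_rot: [-3.141, 0.0, -1.762]
force: [0.1, -0.2, 0.1]
width: 0.0877
```

```bash
python3 - <<'E'
from h import *
s=arm.get_state(); print(s["t"],s["eef_pos"],s["ee_rot"])
p,X=cloud("wrist","w8"); Z=X[...,2]
near=(abs(X[...,0]-.5)<.08)&(abs(X[...,1]+.334)<.08)
for lo,hi in((.178,.19),(.106,.117),(.098,.106)):
    m=near&(Z>lo)&(Z<hi)&(colmask(p,"green") if lo!=.098 else True); q=X[m]; print(lo,m.sum(),circ(q) if m.sum()>20 else None,np.median(q[:,2]) if m.sum() else 0)
print(go(.4995,-.334,.14,None))
E
```

```text
28.975 [ 0.50075077 -0.29728119  0.4512249 ] [-3.14077865e+00  1.39495372e-04 -1.76207903e+00]
0.178 1688 [ 0.5011 -0.3344  0.0115] 0.18266963971036088
0.106 2094 [ 0.5027 -0.3304  0.0266] 0.11082981298401828
0.098 283 [ 0.5016 -0.3332  0.033 ] 0.1023154772435309
[np.float64(0.0369), np.float64(-0.0055), np.float64(0.1522), 0]
```

play_rows(targets=[[[0.02, -0.004, 0.0, 0], [0.036, -0.007, 0.04, 0], [0.036, -0.007, 0.09, 0], [0.036, -0.007, 0.13, 0], [0.036, -0.007, 0.151, 0]]])

```text
t: 29.65
eef_pos: [0.5009, -0.3335, 0.2973]
ee_rot: [3.139, 0.0, -1.76]
force: [-0.1, 0.5, -0.5]
width: 0.0876
```

play_rows(targets=[[[0, 0, 0, 0], [0, 0, 0, 0], [0, 0, 0, 0], [0, 0, 0, 0], [0, 0, 0, 0]]], grip=255, newtons=35)

```text
t: 30.28
eef_pos: [0.5012, -0.3338, 0.3002]
ee_rot: [-3.141, -0.0, -1.761]
force: [-0.4, -0.3, 0.2]
width: 0.043
```

play_rows(targets=[[[0, 0, 0, 0], [0, 0, 0, 0], [0, 0, 0, 0], [0, 0, 0, 0], [0, 0, 0, 0]]])

```text
t: 30.9
eef_pos: [0.5011, -0.3339, 0.2997]
ee_rot: [3.141, -0.0, -1.761]
force: [-1.1, 0.3, 2.4]
width: 0.0253
```

play_rows(targets=[[[0, 0, 0, 0], [0, 0, -0.03, 0], [0, 0, -0.08, 0], [0, 0, -0.13, 0], [0, 0, -0.13, 0]]])

```text
t: 31.52
eef_pos: [0.5019, -0.3342, 0.4342]
ee_rot: [-3.134, -0.002, -1.761]
force: [0.6, 0.4, -2.5]
width: 0.0254
```

```bash
python3 - <<'E'
from h import *
s=arm.get_state(); print(s["t"],s["eef_pos"],s["ee_rot"],s["width"],s["force"])
p,X=cloud("scene","sc_brush"); Z=X[...,2]
near=(abs(X[...,0]-.5)<.08)&(abs(X[...,1]+.334)<.08)
m=near&(Z>.21)&colmask(p,"green"); q=X[m]; print(m.sum(),np.percentile(q,[5,50,95],axis=0) if m.sum() else 0)
cv2.imwrite("pics/sc_crop.png",cv2.resize(p[120:360,40:340,::-1],None,fx=2.5,fy=2.5))
E
```

```text
31.525 [ 0.50190874 -0.33423887  0.43423573] [-3.13363682e+00 -1.65861912e-03 -1.76060348e+00] 0.025413360069778502 [ 0.60344062  0.35641096 -2.50669831]
322 [[ 0.48900696 -0.35985464  0.24062573]
 [ 0.51735458 -0.33243932  0.24508481]
 [ 0.53453735 -0.30777565  0.24662185]]
```

View pics/sc_crop.png

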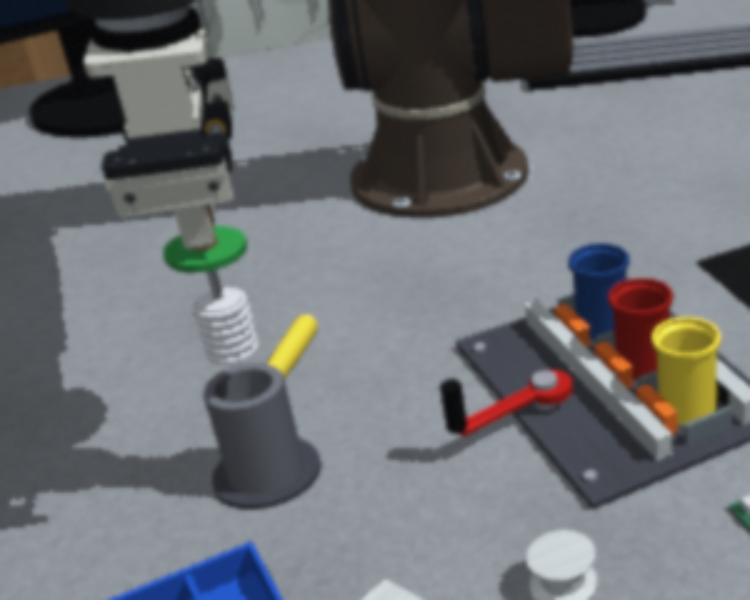

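```bash
cat > tilt.py <<'E'
from h import *
s=arm.get_state(); print(s["t"],s["eef_pos"],s["width"]); gx,gy,gz=s["eef_pos"]-[0,0,G]
p,X=cloud("scene"); Z=X[...,2]
near=(abs(X[...,0]-gx)<.06)&(abs(X[...,1]-gy)<.06)&(Z>gz-.16)
m=near&colmask(p,"green")&(Z<gz+.02); q=X[m]; zt=np.median(q[:,2]); q=q[abs(q[:,2]-zt)<.008]
A=np.c_[q[:,:2],np.ones(len(q))]
f=least_squares(lambda a:A@a-q[:,2],[0,0,zt],loss="soft_l1",f_scale=.002).x
print("collar",len(q),"normal tilt x,y",-f[:2].round(3),"mean",q.mean(0).round(4),"rel grasp z",(zt-gz).round(4),circ(q,.032))
h=hsv(p); w=near&(h[...,1]<60)&(h[...,2]>120)&(Z<gz-.085); q=X[w]
if len(q)>20: print("head",len(q),q.mean(0).round(4),np.percentile(q[:,2],[1,99]).round(4),"circ r18..",[ (z,circ(q[abs(q[:,2]-z)<.01],.02)) for z in (np.percentile(q[:,2],20),np.percentile(q[:,2],80))])
E
python3 tilt.py
```

```text
31.575 [ 0.50135249 -0.33382708  0.43136677] 0.02527892891226416
collar 312 normal tilt x,y [0.032 0.006] mean [ 0.5152 -0.3328  0.2418] rel grasp z -0.0301 [ 0.4976 -0.3345]
head 431 [ 0.517 -0.334  0.163] [0.1396 0.187 ] circ r18.. [(np.float64(0.14935624982753992), array([ 0.5025, -0.3333])), (np.float64(0.17821060702205604), array([ 0.5023, -0.3333]))]
```

The brush hangs straight: the head centre is within 2 mm of the TCP axis and the tip is 0.295 m below the TCP. I'll move above the yellow cup.

play_rows(targets=[[[-0.03, -0.003, 0, 0], [-0.08, -0.008, 0, 0], [-0.13, -0.013, 0, 0], [-0.18, -0.018, 0, 0], [-0.23, -0.023, 0, 0]]])

```text
t: 32.25
eef_pos: [0.5672, -0.1107, 0.4277]
ee_rot: [3.139, -0.001, -1.761]
force: [0.4, -0.0, -0.8]
width: 0.0251
```

play_rows(targets=[[[-0.05, -0.005, 0, 0], [-0.1, -0.01, 0, 0], [-0.14, -0.014, 0, 0], [-0.163, -0.017, 0, 0], [-0.163, -0.017, 0, 0]]])

```text
t: 32.88
eef_pos: [0.615, 0.0458, 0.4279]
ee_rot: [3.139, -0.001, -1.759]
force: [1.3, -1.3, -1.2]
width: 0.0257
```

```bash
python3 tilt.py; python3 - <<'E'
from h import *
s=arm.get_state(); print(s["ee_rot"]); print(go(.6145,.0447,.295-G+.02,None))
p,X=cloud("scene","sc3"); 
for n in("yellow","red","blue"): print(n,rim(p,X,n,.086,.1,(.35,.75,-.1,.15)))
E
```

```text
32.875 [0.61498523 0.04580637 0.42786435] 0.025678139993296257
collar 251 normal tilt x,y [ 0.035 -0.011] mean [0.6261 0.0391 0.2384] rel grasp z -0.03 [0.6116 0.0521]
head 349 [0.6276 0.0391 0.1598] [0.136  0.1836] circ r18.. [(np.float64(0.14592954126808805), array([0.6138, 0.0458])), (np.float64(0.17492720137831533), array([0.6143, 0.0456]))]
[ 3.13943221e+00 -1.16761192e-03 -1.76017463e+00]
[np.float64(0.0001), np.float64(-0.0001), np.float64(0.1132), 0]
yellow (array([0.6163, 0.0436, 0.029 ]), 221, np.float64(0.0924))
red (array([0.5322, 0.0386, 0.0291]), 158, np.float64(0.0909))
blue (array([0.449 , 0.0313, 0.0286]), 161, np.float64(0.091))
```

play_rows(targets=[[[0, 0, 0.03, 0], [0, 0, 0.055, 0], [0, 0, 0.08, 0], [0, 0, 0.1, 0], [0, 0, 0.11, 0]]])

```text
t: 33.6
eef_pos: [0.6142, 0.0432, 0.3185]
ee_rot: [3.14, -0.001, -1.762]
force: [0.1, -0.3, -0.3]
width: 0.0256
```

play_rows(targets=[[[0, 0, 0.002, 0], [0, 0, 0.002, 0], [0, 0, 0.002, 0]]])

```text
t: 33.98
eef_pos: [0.6149, 0.0445, 0.3186]
ee_rot: [-3.14, 0.001, -1.761]
force: [-0.1, -0.6, -0.9]
width: 0.0256
```

```bash
python3 tilt.py; python3 - <<'E'
from h import *
s=arm.get_state(); print(s["force"],s["eef_pos"][2]-.295)
p,X=cloud("scene","sc4")
for n in("yellow","red","blue"): print(n,rim(p,X,n,.086,.1,(.35,.75,-.1,.15)))
E
```

```text
33.975 [0.61494697 0.0445009  0.31857863] 0.02562013632426505
collar 257 normal tilt x,y [ 0.036 -0.027] mean [0.6257 0.0369 0.1291] rel grasp z -0.03 [0.6123 0.0507]
head 348 [0.6429 0.0396 0.0335] [0.0102 0.0411] circ r18.. [(np.float64(0.02884025483625883), array([0.6425, 0.0354])), (np.float64(0.038428200528323145), array([0.6398, 0.0459]))]
[ 0.1370586   0.0256839  -1.18008416] 0.0234801265242241
yellow (array([0.6169, 0.0435, 0.0287]), 138, np.float64(0.0926))
red (array([0.5323, 0.0388, 0.0288]), 145, np.float64(0.0912))
blue (array([0.4488, 0.0317, 0.0289]), 156, np.float64(0.0915))
```

play_rows(targets=[[[0, 0, 0.004, 0], [0, 0, 0.004, 0], [0, 0, -0.02, 0], [0, 0, -0.044, 0], [0, 0, -0.044, 0]]])

```text
t: 34.7
eef_pos: [0.6153, 0.0447, 0.3636]
ee_rot: [-3.138, 0.002, -1.761]
force: [1.0, -0.2, -0.8]
width: 0.0256
```

play_rows(targets=[[[0, 0, 0, 0], [0, 0, 0.02, 0], [0, 0, 0.044, 0], [0, 0, 0.048, 0], [0, 0, 0.048, 0]]])

```text
t: 35.33
eef_pos: [0.6148, 0.0445, 0.3134]
ee_rot: [3.141, -0.001, -1.761]
force: [0.8, -0.7, 0.1]
width: 0.0251
```

play_rows(targets=[[[0, 0, 0, 0], [0, 0, 0, 0], [0, 0, 0, 0]]])

```text
t: 35.7
eef_pos: [0.6148, 0.0445, 0.3142]
ee_rot: [-3.141, 0.0, -1.761]
force: [1.0, -0.4, -1.5]
width: 0.0255
```

play_rows(targets=[[[0, 0, -0.03, 0], [0, 0, -0.07, 0], [0, 0, -0.11, 0], [0, 0, -0.115, 0], [0, 0, -0.115, 0]]])

```text
t: 36.33
eef_pos: [0.6145, 0.0445, 0.4287]
ee_rot: [-3.141, 0.001, -1.761]
force: [-0.4, -0.7, -1.9]
width: 0.0254
```

```bash
python3 tilt.py; python3 - <<'E'
from h import *
s=arm.get_state(); print(s["force"],s["eef_pos"][2]-.295); print(go(.448,.0328,.295-G+.135,None))
p,X=cloud("scene","sc5")
for n in("yellow","red","blue"): print(n,rim(p,X,n,.086,.1,(.35,.75,-.1,.15)))
E
```

```text
36.325 [0.61446539 0.04449787 0.42867797] 0.025429152292643954
collar 255 normal tilt x,y [ 0.04  -0.019] mean [0.6262 0.0386 0.2392] rel grasp z -0.03 [0.6107 0.0506]
head 349 [0.628  0.039  0.1606] [0.1366 0.1845] circ r18.. [(np.float64(0.14720629851539585), array([0.6144, 0.0455])), (np.float64(0.1754929253043023), array([0.6146, 0.0451]))]
[ 0.06389701 -0.10190161 -2.42782245] 0.13275916694440126
[np.float64(0.0429), np.float64(0.1611), np.float64(-0.002), 0]
yellow (array([0.6163, 0.0439, 0.029 ]), 219, np.float64(0.0923))
red (array([0.5327, 0.039 , 0.0291]), 156, np.float64(0.0918))
blue (array([0.4489, 0.0315, 0.0287]), 158, np.float64(0.0915))
```

play_rows(targets=[[[0.013, 0.05, 0, 0], [0.026, 0.1, 0, 0], [0.038, 0.145, 0, 0], [0.043, 0.161, 0, 0], [0.043, 0.161, 0, 0]]])

```text
t: 37.05
eef_pos: [0.4478, 0.0326, 0.4287]
ee_rot: [-3.141, 0.0, -1.76]
force: [0.9, 0.5, -1.2]
width: 0.0255
```

play_rows(targets=[[[0, 0, 0, 0], [0, 0, 0, 0]]])

```text
t: 37.3
eef_pos: [0.4494, 0.033, 0.4282]
ee_rot: [3.141, -0.001, -1.761]
force: [0.3, 0.3, -0.8]
width: 0.0255
```

```bash
python3 tilt.py; python3 - <<'E'
from h import *
print(go(.448,.0328,.295-G+.020,None))
E
```

```text
37.3 [0.44942221 0.03298512 0.428163  ] 0.02553299585553366
collar 189 normal tilt x,y [ 0.033 -0.02 ] mean [0.462  0.0283 0.2388] rel grasp z -0.0299 [0.4456 0.0379]
head 293 [0.4626 0.0275 0.1595] [0.136  0.1834] circ r18.. [(np.float64(0.14682246686367312), array([0.4494, 0.033 ])), (np.float64(0.1749599230879778), array([0.449 , 0.0331]))]
[np.float64(0.0003), np.float64(0.0012), np.float64(0.1132), 0]
```

Aligned, so I'll scrub blue: down, up, down, then out.

play_rows(targets=[[[0, 0.001, 0.03, 0], [0, 0.001, 0.055, 0], [0, 0.001, 0.08, 0], [0, 0.001, 0.1, 0], [0, 0.001, 0.113, 0]]])

```text
t: 37.98
eef_pos: [0.4478, 0.0329, 0.3144]
ee_rot: [3.14, -0.001, -1.761]
force: [0.2, -0.1, -1.0]
width: 0.0254
```

play_rows(targets=[[[0, 0, 0, 0], [0, 0, 0, 0], [0, 0, -0.02, 0], [0, 0, -0.045, 0], [0, 0, -0.045, 0]]])

```text
t: 38.6
eef_pos: [0.4483, 0.0332, 0.3633]
ee_rot: [-3.137, 0.003, -1.761]
force: [-0.0, 0.5, -1.1]
width: 0.0252
```

play_rows(targets=[[[0, 0, 0, 0], [0, 0, 0.02, 0], [0, 0, 0.04, 0], [0, 0, 0.045, 0], [0, 0, 0.045, 0]]])

```text
t: 39.22
eef_pos: [0.4476, 0.0329, 0.3155]
ee_rot: [3.141, -0.001, -1.761]
force: [0.1, 0.1, -1.0]
width: 0.0253
```

play_rows(targets=[[[0, 0, 0, 0], [0, 0, 0, 0], [0, 0, 0, 0]]])

```text
t: 39.6
eef_pos: [0.4476, 0.033, 0.316]
ee_rot: [-3.141, 0.0, -1.761]
force: [0.1, -0.8, -0.9]
width: 0.0257
```

play_rows(targets=[[[0, 0, -0.03, 0], [0, 0, -0.07, 0], [0, 0, -0.11, 0], [0, 0, -0.114, 0], [0, 0, -0.114, 0]]])

```text
t: 40.22
eef_pos: [0.4472, 0.0329, 0.4295]
ee_rot: [-3.142, 0.001, -1.761]
force: [0.0, 0.2, -1.9]
width: 0.025
```

```bash
python3 tilt.py; python3 - <<'E'
from h import *
print(go(.531,.0395,.295-G+.134,None))
p,X=cloud("scene","sc6")
for n in("yellow","red","blue"): print(n,rim(p,X,n,.086,.1,(.35,.75,-.1,.15)))
E
```

```text
40.225 [0.44723126 0.03285949 0.4294763 ] 0.02504902129773282
collar 189 normal tilt x,y [ 0.031 -0.007] mean [0.4599 0.0283 0.24  ] rel grasp z -0.0301 [0.4434 0.0369]
head 300 [0.4607 0.0278 0.1608] [0.1376 0.1853] circ r18.. [(np.float64(0.14726564007804924), array([0.4468, 0.0338])), (np.float64(0.17614103539504147), array([0.4477, 0.0335]))]
[np.float64(-0.0225), np.float64(-0.0811), np.float64(-0.0003), 0]
yellow (array([0.6165, 0.0437, 0.0291]), 223, np.float64(0.0925))
red (array([0.5324, 0.038 , 0.0289]), 187, np.float64(0.0918))
blue (array([0.4491, 0.0316, 0.0285]), 154, np.float64(0.091))
```

play_rows(targets=[[[-0.012, -0.045, 0, 0], [-0.0225, -0.081, 0, 0], [-0.0225, -0.081, 0, 0], [-0.0225, -0.081, 0, 0], [-0.0225, -0.081, 0, 0]]])

```text
t: 40.95
eef_pos: [0.5306, 0.0396, 0.4294]
ee_rot: [3.141, -0.0, -1.761]
force: [-0.1, 0.7, -1.6]
width: 0.0256
```

```bash
python3 tilt.py; python3 - <<'E'
from h import *
print(go(.531,.0395,.295-G+.020,None))
E
```

```text
40.95 [0.53060519 0.03956738 0.42944103] 0.025592764285389133
collar 219 normal tilt x,y [ 0.038 -0.014] mean [0.5428 0.0338 0.24  ] rel grasp z -0.03 [0.5273 0.045 ]
head 323 [0.5442 0.034  0.1617] [0.1386 0.185 ] circ r18.. [(np.float64(0.14849689315000786), array([0.5306, 0.0402])), (np.float64(0.17674305154740408), array([0.5307, 0.0398]))]
[np.float64(0.0), np.float64(-0.0004), np.float64(0.1147), 0]
```

play_rows(targets=[[[0, 0, 0.03, 0], [0, 0, 0.055, 0], [0, 0, 0.08, 0], [0, 0, 0.1, 0], [0, 0, 0.114, 0]]])

```text
t: 41.62
eef_pos: [0.5308, 0.0397, 0.3153]
ee_rot: [-3.142, 0.0, -1.761]
force: [0.3, 0.1, -1.4]
width: 0.0252
```

play_rows(targets=[[[0, 0, 0, 0], [0, 0, 0, 0], [0, 0, -0.02, 0], [0, 0, -0.045, 0], [0, 0, -0.045, 0]]])

```text
t: 42.25
eef_pos: [0.5321, 0.0399, 0.3636]
ee_rot: [-3.137, 0.003, -1.761]
force: [-0.5, 0.1, -1.1]
width: 0.0254
```

play_rows(targets=[[[0, 0, 0, 0], [0, 0, 0.02, 0], [0, 0, 0.04, 0], [0, 0, 0.045, 0], [0, 0, 0.045, 0]]])

```text
t: 42.88
eef_pos: [0.5314, 0.0397, 0.3154]
ee_rot: [3.141, -0.001, -1.761]
force: [0.8, 0.2, -1.4]
width: 0.0256
```

play_rows(targets=[[[0, 0, 0, 0], [0, 0, 0, 0], [0, 0, 0, 0]]])

```text
t: 43.25
eef_pos: [0.5314, 0.0397, 0.3161]
ee_rot: [-3.141, 0.0, -1.761]
force: [-0.8, -0.1, -1.3]
width: 0.0257
```

play_rows(targets=[[[0, 0, -0.03, 0], [0, 0, -0.07, 0], [0, 0, -0.11, 0], [0, 0, -0.114, 0], [0, 0, -0.114, 0]]])

```text
t: 43.88
eef_pos: [0.531, 0.0397, 0.4295]
ee_rot: [-3.142, 0.001, -1.761]
force: [0.3, 0.5, -0.8]
width: 0.0254
```

play_rows(targets=[[[0.04, -0.004, 0, 0], [0.09, -0.01, 0, 0], [0.14, -0.016, 0, 0], [0.19, -0.021, 0, 0], [0.24, -0.027, 0, 0]]])

```text
t: 44.5
eef_pos: [0.5118, -0.2025, 0.4281]
ee_rot: [3.139, -0.0, -1.761]
force: [1.4, -0.7, -0.2]
width: 0.0252
```

play_rows(targets=[[[0.05, -0.006, 0, 0], [0.1, -0.01, 0, 0], [0.132, -0.015, 0, 0], [0.132, -0.015, 0, 0], [0.132, -0.015, 0, 0]]])

```text
t: 45.12
eef_pos: [0.502, -0.3334, 0.4282]
ee_rot: [3.139, 0.001, -1.762]
force: [0.0, 0.4, -1.0]
width: 0.0252
```

```bash
python3 tilt.py; python3 - <<'E'
from h import *
print(go(.5013,-.3335,.1407,None))
p,X=cloud("scene","sc7"); Z=X[...,2]
for n in("yellow","red","blue"): print(n,rim(p,X,n,.086,.1,(.35,.75,-.1,.15)))
m=(abs(X[...,0]-.5)<.06)&(abs(X[...,1]+.334)<.06)&(Z>.097)&(Z<.109); print("stand",m.sum(),circ(X[m]),np.percentile(X[m],[2,98],axis=0))
E
```

```text
45.125 [ 0.50201779 -0.3333712   0.42821355] 0.025150373894812957
collar 314 normal tilt x,y [0.038 0.004] mean [ 0.5142 -0.3318  0.2386] rel grasp z -0.0301 [ 0.4971 -0.3343]
head 426 [ 0.5161 -0.3334  0.1596] [0.1368 0.1839] circ r18.. [(np.float64(0.1457995102852666), array([ 0.5013, -0.3321])), (np.float64(0.17482182054778872), array([ 0.5016, -0.3324]))]
[np.float64(0.0007), np.float64(0.0005), np.float64(0.129), 0]
yellow (array([0.6163, 0.0434, 0.0291]), 227, np.float64(0.0919))
red (array([0.5321, 0.0385, 0.029 ]), 181, np.float64(0.092))
blue (array([0.449 , 0.0317, 0.0289]), 163, np.float64(0.0906))
stand 320 [ 0.5043 -0.3332  0.0291] [[ 0.47219798 -0.36466859  0.09753207]
 [ 0.53543966 -0.3022895   0.10497876]]
```

play_rows(targets=[[[0, 0, 0.03, 0], [0, 0, 0.06, 0], [0, 0, 0.09, 0], [0, 0, 0.115, 0], [0, 0, 0.126, 0]]])

```text
t: 45.85
eef_pos: [0.5021, -0.3325, 0.3024]
ee_rot: [3.14, 0.0, -1.76]
force: [0.7, -1.0, 0.1]
width: 0.0252
```

play_rows(targets=[[[0, 0, 0.002, 0], [0, 0, 0.002, 0], [0, 0, 0.002, 0]]])

```text
t: 46.22
eef_pos: [0.5025, -0.3336, 0.3027]
ee_rot: [-3.14, -0.0, -1.761]
force: [-0.6, 0.6, -0.7]
width: 0.0256
```

```bash
python3 tilt.py; python3 -c "
from h import *
print(arm.get_state()['force'])"
```

```text
46.225 [ 0.50251605 -0.33359547  0.30274703] 0.025576015398434872
collar 321 normal tilt x,y [0.038 0.001] mean [ 0.5148 -0.3321  0.113 ] rel grasp z -0.0303 [ 0.4982 -0.3347]
head 592 [ 5.297e-01 -3.244e-01 -1.000e-04] [-0.0031  0.003 ] circ r18.. [(np.float64(-0.0012107649537587584), array([ 0.5349, -0.3236])), (np.float64(0.0007742322463429654), array([ 0.5349, -0.3236]))]
[ 0.4721024   0.65136825 -1.34946343]
```

play_rows(targets=[[[0, 0, 0.002, 0], [0, 0, 0.002, 0], [0, 0, 0.002, 0]]])

```text
t: 46.65
eef_pos: [0.5022, -0.3336, 0.2998]
ee_rot: [-3.141, -0.0, -1.761]
force: [-0.2, 0.2, -1.1]
width: 0.0253
```

play_rows(targets=[[[0, 0, 0, 0], [0, 0, 0, 0], [0, 0, 0, 0], [0, 0, 0, 0], [0, 0, 0, 0]]], grip=0)

```text
t: 47.28
eef_pos: [0.5022, -0.3335, 0.2997]
ee_rot: [3.142, -0.0, -1.761]
force: [0.2, 0.9, 0.5]
width: 0.0697
```

play_rows(targets=[[[0, 0, 0, 0], [0, 0, 0, 0], [0, 0, -0.03, 0], [0, 0, -0.08, 0], [0, 0, -0.13, 0]]])

```text
t: 47.9
eef_pos: [0.5021, -0.3335, 0.431]
ee_rot: [3.141, -0.0, -1.761]
force: [0.8, -0.1, 0.4]
width: 0.0875
```

play_rows(targets=[[[-0.05, -0.01, 0, 0], [-0.1, -0.02, 0, 0], [-0.15, -0.03, 0, 0], [-0.175, -0.032, 0, 0], [-0.175, -0.032, 0, 0]]])

```text
t: 48.52
eef_pos: [0.5672, -0.1661, 0.4296]
ee_rot: [3.142, 0.0, -1.758]
force: [-0.1, -0.1, 0.7]
width: 0.0877
```

```bash
python3 - <<'E'
from h import *
s=arm.get_state(); print(s["t"],s["eef_pos"],s["ee_rot"],s["width"]); print(go(.567,-.1675,.066,None))
p,X=cloud("scene"); Z=X[...,2]
near=(abs(X[...,0]-.5)<.08)&(abs(X[...,1]+.334)<.08)
for lo,hi in((.176,.19),(.106,.117)):
    m=near&(Z>lo)&(Z<hi)&colmask(p,"green"); print(lo,m.sum(),circ(X[m]) if m.sum()>20 else None,np.median(X[m][:,2]))
for n in("yellow","red","blue"): print(n,rim(p,X,n,.086,.1,(.35,.75,-.1,.15)))
p,X=cloud("wrist","w9"); Z=X[...,2]; h=hsv(p); k=(h[...,2]<70)&(Z>.076)&(Z<.092)&(abs(X[...,0]-.56)<.05)&(abs(X[...,1]+.16)<.05); print("knob",k.sum(),X[k].mean(0) if k.any() else 0)
E
```

```text
48.525 [ 0.56719165 -0.1661301   0.42964817] [ 3.14158229e+00  1.26389608e-04 -1.75842601e+00] 0.08771310856030073
[np.float64(0.0014), np.float64(-0.0001), np.float64(0.2046), 0]
0.176 117 [ 0.508  -0.3332  0.0111] 0.1821639748511923
0.106 335 [ 0.505  -0.3332  0.0242] 0.11069761728386662
yellow (array([0.6165, 0.0436, 0.029 ]), 224, np.float64(0.092))
red (array([0.5322, 0.0383, 0.0289]), 192, np.float64(0.0916))
blue (array([0.4492, 0.0313, 0.0288]), 156, np.float64(0.0916))
knob 288 [ 0.56396497 -0.17078779  0.08335054]
```

play_rows(targets=[[[0.001, 0, 0.06, 0], [0.001, 0, 0.12, 0], [0.001, 0, 0.17, 0], [0.001, 0, 0.204, 0], [0.001, 0, 0.204, 0]]])

```text
t: 49.25
eef_pos: [0.5652, -0.1698, 0.2232]
ee_rot: [3.136, -0.001, -1.763]
force: [0.4, 0.9, 1.0]
width: 0.0876
```

play_rows(targets=[[[0, 0, 0, 0], [0, 0, 0, 0], [0, 0, 0, 0], [0, 0, 0, 0], [0, 0, 0, 0]]], grip=255, newtons=20)

```text
t: 49.88
eef_pos: [0.5666, -0.1687, 0.226]
ee_rot: [-3.141, 0.0, -1.761]
force: [-0.3, -0.0, -0.0]
width: 0.0429
```

play_rows(targets=[[[0, 0, 0, 0], [0, 0, 0, 0], [0, 0, 0, 0], [0, 0, 0, 0], [0, 0, 0, 0]]])

```text
t: 50.5
eef_pos: [0.5655, -0.1685, 0.2254]
ee_rot: [3.139, -0.0, -1.761]
force: [-4.6, 3.4, 3.0]
width: 0.0194
```

play_rows(targets=[[[0.004, 0.009, 0, 0], [0.0067, 0.0187, 0, 0], [0.0087, 0.0286, 0, 0], [0.0096, 0.0386, 0, 0], [0.0095, 0.0486, 0, 0]]])

```text
t: 51.12
eef_pos: [0.5184, -0.1702, 0.2259]
ee_rot: [-3.137, -0.001, -1.761]
force: [8.8, -12.9, -7.1]
width: 0.0195
```

play_rows(targets=[[[-0.001, 0.0098, 0, 0], [-0.0032, 0.0196, 0, 0], [-0.0062, 0.0292, 0, 0], [-0.0093, 0.0365, 0, 0], [-0.013, 0.0438, 0, 0]]])

```text
t: 51.75
eef_pos: [0.4776, -0.1485, 0.2262]
ee_rot: [-3.138, -0.001, -1.761]
force: [5.5, -7.9, -4.1]
width: 0.0193
```

play_rows(targets=[[[0, 0, 0, 0], [0, 0, 0, 0]]])

```text
t: 52.0
eef_pos: [0.477, -0.1482, 0.2261]
ee_rot: [-3.14, -0.0, -1.761]
force: [2.3, -4.6, 0.7]
width: 0.0192
```

```bash
python3 lev.py | grep -v top
```

```text
52.0 [ 0.47701276 -0.14815789  0.22606334] [-3.13985660e+00 -1.61710996e-04 -1.76110234e+00] [ 2.31063763 -4.57495855  0.67880624] 0.019190790649328635 r 0.09948390810610327 lever 0.13869844751065102
yellow (array([0.6126, 0.0429, 0.028 ]), 220, np.float64(0.0907))
red (array([0.5233, 0.037 , 0.0333]), 61, np.float64(0.0899))
blue (None, 0, None)
scene 0.4485 120 [-0.0544576 -0.0401208] bar 85 [-0.08310684 -0.06755493]
scene 0.5333 158 [-0.05507438  0.0079248 ] bar 106 [-0.08320449 -0.06592209]
scene 0.618 152 [-0.05422908 -0.04009407] bar 118 [-0.08316432 -0.06736555]
yellow (array([0.6161, 0.0438, 0.028 ]), 340, np.float64(0.0891))
red (array([0.5321, 0.0385, 0.0278]), 298, np.float64(0.0891))
blue (array([0.4491, 0.0313, 0.0277]), 257, np.float64(0.0887))
```

play_rows(targets=[[[0, 0, 0, 0], [0, 0, 0, 0], [0, 0, 0, 0], [0, 0, 0, 0], [0, 0, 0, 0]]], grip=0)

```text
t: 52.72
eef_pos: [0.4765, -0.1478, 0.2256]
ee_rot: [3.141, 0.0, -1.761]
force: [-0.6, -0.2, 0.6]
width: 0.0639
```

play_rows(targets=[[[0, 0, 0, 0], [0, 0, 0, 0], [0, 0, -0.05, 0], [0, 0, -0.1, 0], [0, 0, -0.15, 0]]])

```text
t: 53.35
eef_pos: [0.4762, -0.1478, 0.3773]
ee_rot: [3.141, -0.0, -1.761]
force: [2.3, 0.1, -0.2]
width: 0.0875
```

play_rows(targets=[[[-0.04, -0.018, 0, -10.5], [-0.08, -0.036, 0, -21], [-0.12, -0.055, 0, -31.5], [-0.16, -0.073, 0, -42], [-0.2155, -0.0985, 0, -52.5]]])

```text
t: 53.98
eef_pos: [0.6143, 0.046, 0.376]
ee_rot: [-3.141, -0.0, -0.84]
force: [0.8, -0.7, 0.6]
width: 0.0873
```

play_rows(targets=[[[0, 0, 0, -10.5], [0, 0, 0, -21], [0, 0, 0, -31.5], [0, 0, 0, -42], [0, 0, 0, -52.5]]])

```text
t: 54.6
eef_pos: [0.6139, 0.0452, 0.3755]
ee_rot: [3.142, 0.0, 0.078]
force: [0.3, -0.5, 0.5]
width: 0.0875
```

```bash
python3 look.py w10; python3 - <<'E'
from h import *
print(go(.615,.0445,.0685,.072))
p,X=cloud("top"); m=(abs(X[...,0]-.5)<.3)&(abs(X[...,1]-.26)<.2)&(X[...,2]>.03); print("stuff near mat",m.sum())
E
```

```text
54.6 [0.61388357 0.04519909 0.37548218] [3.14154941e+00 3.79042012e-04 7.76740107e-02] [ 0.3371632  -0.48461109  0.54056908] 0.08747636101427089
yellow [0.6149 0.0441 0.029 ] 2823 z95 0.0954
red [0.53   0.0388 0.0307] 681 z95 0.0954
red [0.5313 0.0387 0.0296] 901 z95 0.0951
[np.float64(0.0011), np.float64(0.0008), np.float64(0.148), np.float64(0.8)]
stuff near mat 23683
```

play_rows(targets=[[[0.001, 0, 0.05, 0], [0.001, 0, 0.1, 0], [0.001, 0, 0.148, 0], [0.001, 0, 0.148, 0], [0.001, 0, 0.148, 0]]])

```text
t: 55.32
eef_pos: [0.6158, 0.0455, 0.2293]
ee_rot: [3.141, -0.002, 0.07]
force: [0.6, 0.3, 0.4]
width: 0.0878
```

play_rows(targets=[[[0, 0, 0, 0], [0, 0, 0, 0], [0, 0, 0, 0], [0, 0, 0, 0], [0, 0, 0, 0]]], grip=255, newtons=25)

```text
t: 55.95
eef_pos: [0.6153, 0.0447, 0.2289]
ee_rot: [3.141, -0.001, 0.072]
force: [-0.5, -4.7, 6.6]
width: 0.0631
```

play_rows(targets=[[[0, 0, 0, 0], [0, 0, 0, 0], [0, 0, -0.03, 0], [0, 0, -0.09, 0], [0, 0, -0.09, 0]]])

```text
t: 56.58
eef_pos: [0.6164, 0.0457, 0.323]
ee_rot: [-3.14, -0.009, 0.072]
force: [0.2, 0.0, -1.4]
width: 0.0633
```

```bash
python3 - <<'E'
from h import *
s=arm.get_state(); print(s["eef_pos"],s["width"],s["force"],go(.612,.263,.15,.072))
E
```

```text
[0.61644681 0.04570601 0.32300553] 0.06327433500051892 [ 0.1713802   0.02170612 -1.40876857] [np.float64(0.0111), np.float64(-0.217), np.float64(0.0145), np.float64(0.0)]
```

play_rows(targets=[[[0.003, -0.055, 0, 0], [0.006, -0.11, 0, 0], [0.009, -0.165, 0, 0], [0.011, -0.217, 0, 0], [0.011, -0.217, 0, 0]]])

```text
t: 57.2
eef_pos: [0.6097, 0.266, 0.3164]
ee_rot: [-3.141, 0.001, 0.075]
force: [0.2, 0.2, -2.2]
width: 0.0634
```

play_rows(targets=[[[0, 0, 0, 0], [0, 0, 0.03, 0], [0, 0, 0.06, 0], [0, 0, 0.07, 0], [0, 0, 0.07, 0]]])

```text
t: 57.82
eef_pos: [0.6105, 0.2616, 0.2474]
ee_rot: [3.141, 0.001, 0.071]
force: [-0.5, 0.2, -0.3]
width: 0.063
```

```bash
python3 - <<'E'
from h import *
s=arm.get_state(); print(s["eef_pos"],s["width"],s["force"],go(.612,.263,.224-G,.072))
E
```

```text
[0.61054872 0.26157927 0.24737417] 0.063008740454848 [-0.50058162  0.19728416 -0.29261683] [np.float64(0.0016), np.float64(-0.0013), np.float64(0.0234), np.float64(-0.1)]
```

play_rows(targets=[[[0, 0, 0.012, 0], [0, 0, 0.024, 0], [0, 0, 0.024, 0], [0, 0, 0.024, 0]]])

```text
t: 58.32
eef_pos: [0.6103, 0.2626, 0.2236]
ee_rot: [3.142, 0.0, 0.072]
force: [0.9, -0.5, -1.4]
width: 0.0633
```

play_rows(targets=[[[0, 0, 0, 0], [0, 0, 0, 0], [0, 0, 0, 0], [0, 0, 0, 0], [0, 0, 0, 0]]], grip=0)

```text
t: 58.95
eef_pos: [0.6104, 0.2625, 0.2237]
ee_rot: [-3.142, -0.0, 0.072]
force: [-0.7, 0.1, -1.4]
width: 0.0872
```

play_rows(targets=[[[0, 0, -0.03, 0], [0, 0, -0.08, 0], [0, 0, -0.13, 0], [-0.02, 0.05, -0.13, 0], [-0.04, 0.1, -0.13, 0]]])

```text
t: 59.58
eef_pos: [0.5771, 0.1591, 0.3543]
ee_rot: [-3.141, -0.001, 0.073]
force: [-0.4, -2.4, -1.0]
width: 0.0877
```

play_rows(targets=[[[-0.02, 0.05, 0, 0], [-0.04, 0.1, 0, 0], [-0.055, 0.116, 0, 0], [-0.055, 0.116, 0, 0], [-0.055, 0.116, 0, 0]]])

```text
t: 60.2
eef_pos: [0.5315, 0.0408, 0.3539]
ee_rot: [-3.141, -0.001, 0.072]
force: [0.1, 0.6, -0.3]
width: 0.0876
```

```bash
python3 look.py w11; python3 - <<'E'
from h import *
print(go(.531,.039,.0685,.072))
p,X=cloud("scene")
for n in("yellow","red","blue"): print(n,rim(p,X,n,.078,.1,(.35,.75,-.1,.35)))
E
```

```text
60.2 [0.53149221 0.04084894 0.35394253] [-3.14135763e+00 -8.39581505e-04  7.20147597e-02] [ 0.13759446  0.63615218 -0.25836976] 0.08760826611452784
yellow [0.6093 0.2616 0.0299] 2024 z95 0.0897
red [0.5308 0.0387 0.029 ] 3287 z95 0.0954
blue [0.4484 0.0319 0.0285] 1794 z95 0.095
[np.float64(-0.0008), np.float64(0.002), np.float64(0.1263), np.float64(0.0)]
yellow (array([0.6112, 0.2622, 0.0286]), 221, np.float64(0.0849))
red (array([0.5321, 0.0383, 0.0277]), 296, np.float64(0.089))
blue (array([0.4489, 0.0315, 0.0276]), 251, np.float64(0.0881))
```

play_rows(targets=[[[0, 0.002, 0.05, 0], [0, 0.002, 0.1, 0], [0, 0.002, 0.126, 0], [0, 0.002, 0.126, 0], [0, 0.002, 0.126, 0]]])

```text
t: 60.92
eef_pos: [0.532, 0.0389, 0.2285]
ee_rot: [-3.142, -0.001, 0.073]
force: [0.8, 0.9, 0.5]
width: 0.0875
```

play_rows(targets=[[[0, 0, 0, 0], [0, 0, 0, 0], [0, 0, 0, 0], [0, 0, 0, 0], [0, 0, 0, 0]]], grip=255)

```text
t: 61.55
eef_pos: [0.5315, 0.0384, 0.2283]
ee_rot: [-3.141, -0.001, 0.072]
force: [-1.8, 1.3, 7.0]
width: 0.0621
```

play_rows(targets=[[[0, 0, 0, 0], [0, 0, 0, 0], [0, 0, -0.03, 0], [0, 0, -0.09, 0], [0, 0, -0.09, 0]]])

```text
t: 62.18
eef_pos: [0.5326, 0.0386, 0.3221]
ee_rot: [-3.14, -0.008, 0.072]
force: [0.1, 0.8, -1.7]
width: 0.062
```

```bash
python3 - <<'E'
from h import *
s=arm.get_state(); print(s["eef_pos"],s["width"],s["force"],go(.524,.264,.15,.072))
E
```

```text
[0.53263385 0.0386391  0.32205187] 0.062019972953039224 [ 0.08472676  0.7571921  -1.72704985] [np.float64(0.0076), np.float64(-0.2254), np.float64(0.0135), np.float64(0.0)]
```

play_rows(targets=[[[0.002, -0.055, 0, 0], [0.004, -0.112, 0, 0], [0.006, -0.17, 0, 0], [0.0076, -0.225, 0, 0], [0.0076, -0.225, 0, 0]]])

```text
t: 62.8
eef_pos: [0.5223, 0.2665, 0.3164]
ee_rot: [3.141, 0.001, 0.075]
force: [-0.4, -1.1, -1.3]
width: 0.0618
```

play_rows(targets=[[[0, 0, 0, 0], [0, 0, 0.03, 0], [0, 0, 0.06, 0], [0, 0, 0.07, 0], [0, 0, 0.07, 0]]])

```text
t: 63.42
eef_pos: [0.5228, 0.2624, 0.2474]
ee_rot: [3.141, 0.001, 0.071]
force: [0.8, -0.2, -0.1]
width: 0.0614
```

```bash
python3 - <<'E'
from h import *
s=arm.get_state(); print(s["eef_pos"],s["width"],s["force"],go(.525,.264,.2232-G,.072))
E
```

```text
[0.52283855 0.26241224 0.24738181] 0.0613552867424424 [ 0.8409458  -0.1848306  -0.06191295] [np.float64(0.0023), np.float64(-0.0015), np.float64(0.0242), np.float64(-0.1)]
```

play_rows(targets=[[[0, 0, 0.012, 0], [0, 0, 0.024, 0], [0, 0, 0.024, 0], [0, 0, 0.024, 0]]])

```text
t: 63.92
eef_pos: [0.5227, 0.2632, 0.2236]
ee_rot: [3.141, 0.0, 0.072]
force: [-0.7, 0.0, -1.3]
width: 0.062
```

play_rows(targets=[[[0, 0, 0, 0], [0, 0, 0, 0], [0, 0, 0, 0], [0, 0, 0, 0], [0, 0, 0, 0]]], grip=0)

```text
t: 64.55
eef_pos: [0.5227, 0.2632, 0.2237]
ee_rot: [3.142, -0.0, 0.072]
force: [0.5, -0.9, -0.3]
width: 0.0877
```

play_rows(targets=[[[0, 0, -0.03, 0], [0, 0, -0.08, 0], [0, 0, -0.13, 0], [-0.02, 0.05, -0.13, 0], [-0.04, 0.1, -0.13, 0]]])

```text
t: 65.18
eef_pos: [0.4894, 0.1597, 0.3542]
ee_rot: [-3.141, -0.001, 0.073]
force: [1.1, -1.6, -0.5]
width: 0.0877
```

play_rows(targets=[[[-0.02, 0.05, 0, 0], [-0.04, 0.1, 0, 0], [-0.051, 0.124, 0, 0], [-0.051, 0.124, 0, 0], [-0.051, 0.124, 0, 0]]])

```text
t: 65.8
eef_pos: [0.4482, 0.0335, 0.3539]
ee_rot: [-3.141, -0.001, 0.071]
force: [0.3, 0.5, 0.1]
width: 0.0878
```

```bash
python3 look.py w12; python3 - <<'E'
from h import *
print(go(.448,.0325,.0685,.072))
E
```

```text
65.8 [0.4482399  0.03349754 0.35393309] [-3.14131686e+00 -7.37570643e-04  7.12888008e-02] [0.32920747 0.46076714 0.09856391] 0.08776148221016608
yellow [0.5905 0.2412 0.0043] 443 z95 0.0877
red [0.5213 0.2628 0.0304] 1758 z95 0.0896
blue [0.4475 0.0317 0.0289] 3265 z95 0.0954
[np.float64(-0.0005), np.float64(0.0013), np.float64(0.1263), np.float64(-0.0)]
```

play_rows(targets=[[[0, 0.001, 0.05, 0], [0, 0.001, 0.1, 0], [0, 0.001, 0.126, 0], [0, 0.001, 0.126, 0], [0, 0.001, 0.126, 0]]])

```text
t: 66.47
eef_pos: [0.4488, 0.033, 0.2285]
ee_rot: [-3.142, -0.001, 0.073]
force: [-0.1, -0.7, -0.7]
width: 0.0872
```

play_rows(targets=[[[0, 0, 0, 0], [0, 0, 0, 0], [0, 0, 0, 0], [0, 0, 0, 0], [0, 0, 0, 0]]], grip=255)

```text
t: 67.1
eef_pos: [0.4483, 0.032, 0.2283]
ee_rot: [3.141, -0.001, 0.072]
force: [-0.3, -3.3, 6.4]
width: 0.064
```

play_rows(targets=[[[0, 0, 0, 0], [0, 0, 0, 0], [0, 0, -0.03, 0], [0, 0, -0.09, 0], [0, 0, -0.09, 0]]])

```text
t: 67.72
eef_pos: [0.4493, 0.0329, 0.3217]
ee_rot: [-3.139, -0.008, 0.072]
force: [0.3, -0.2, -2.9]
width: 0.0632
```

```bash
python3 - <<'E'
from h import *
s=arm.get_state(); print(s["eef_pos"],s["width"],s["force"],go(.43,.255,.15,.072))
p,X=cloud("scene")
for n in("yellow","red","blue"): print(n,rim(p,X,n,.078,.1,(.35,.75,-.1,.35)))
E
```

```text
[0.44932594 0.03286149 0.32168778] 0.06322036020931834 [ 0.33136311 -0.22113087 -2.85682681] [np.float64(-0.0034), np.float64(-0.2229), np.float64(0.0133), np.float64(0.0)]
yellow (array([0.6113, 0.2618, 0.0288]), 214, np.float64(0.0852))
red (array([0.523 , 0.2629, 0.0288]), 186, np.float64(0.0849))
blue (None, 0, None)
```

play_rows(targets=[[[-0.001, -0.055, 0, 0], [-0.002, -0.11, 0, 0], [-0.003, -0.168, 0, 0], [-0.003, -0.223, 0, 0], [-0.003, -0.223, 0, 0]]])

```text
t: 68.4
eef_pos: [0.4285, 0.2575, 0.3159]
ee_rot: [3.14, 0.001, 0.075]
force: [0.5, -0.8, -2.0]
width: 0.0635
```

play_rows(targets=[[[0, 0, 0, 0], [0, 0, 0.03, 0], [0, 0, 0.06, 0], [0, 0, 0.07, 0], [0, 0, 0.07, 0]]])

```text
t: 69.03
eef_pos: [0.4292, 0.2537, 0.2473]
ee_rot: [3.14, 0.001, 0.071]
force: [-0.1, 0.6, -1.7]
width: 0.0633
```

```bash
python3 - <<'E'
from h import *
s=arm.get_state(); print(s["eef_pos"],s["width"],s["force"],go(.43,.255,.2232-G,.072))
E
```

```text
[0.42919169 0.25373966 0.24733297] 0.06326483516563455 [-0.108087    0.63351693 -1.66206675] [np.float64(0.0009), np.float64(-0.0012), np.float64(0.0241), np.float64(-0.1)]
```

play_rows(targets=[[[0, 0, 0.012, 0], [0, 0, 0.024, 0], [0, 0, 0.024, 0], [0, 0, 0.024, 0]]])

```text
t: 69.53
eef_pos: [0.4291, 0.2545, 0.2237]
ee_rot: [3.141, 0.0, 0.072]
force: [0.2, 0.1, -1.6]
width: 0.0636
```

play_rows(targets=[[[0, 0, 0, 0], [0, 0, 0, 0], [0, 0, 0, 0], [0, 0, 0, 0], [0, 0, 0, 0]]], grip=0)

```text
t: 70.15
eef_pos: [0.4291, 0.2545, 0.2237]
ee_rot: [-3.142, -0.0, 0.072]
force: [0.7, -1.7, -0.2]
width: 0.0875
```

play_rows(targets=[[[0, 0, -0.03, 0], [0, 0, -0.08, 0], [0, 0, -0.13, 0], [0, 0.05, -0.18, 0], [0, 0.1, -0.2, 0]]])

```text
t: 70.78
eef_pos: [0.4363, 0.1543, 0.4261]
ee_rot: [-3.14, -0.003, 0.074]
force: [0.6, -0.1, -0.5]
width: 0.0874
```

play_rows(targets=[[[0, 0.05, 0, 0], [0, 0.1, 0, 0], [0, 0.1, 0, 0], [0, 0.1, 0, 0], [0, 0.1, 0, 0]]])

```text
t: 71.4
eef_pos: [0.4435, 0.0558, 0.4236]
ee_rot: [-3.142, 0.0, 0.073]
force: [0.1, 0.7, -0.8]
width: 0.0875
```

```bash
python3 look.py w13; python3 - <<'E'
from h import *
p,X=cloud("scene","fin"); Z=X[...,2]
for n in("yellow","red","blue"): print(n,rim(p,X,n,.078,.1,(.35,.75,-.1,.35)))
near=(abs(X[...,0]-.5)<.08)&(abs(X[...,1]+.334)<.08)
for lo,hi in((.176,.19),(.106,.117)):
    m=near&(Z>lo)&(Z<hi)&colmask(p,"green"); print(lo,m.sum(),circ(X[m]) if m.sum()>20 else None,np.median(X[m][:,2]))
E
```

```text
71.4 [0.44346123 0.05580618 0.42360314] [-3.14157196e+00  1.23992742e-04  7.26221154e-02] [ 0.14167076  0.68010172 -0.79053336] 0.08748600173497614
yellow [0.6085 0.2614 0.0294] 1896 z95 0.0898
red [0.5211 0.262  0.0294] 2948 z95 0.0898
blue [0.4279 0.2534 0.0294] 2351 z95 0.0896
yellow (array([0.6111, 0.2622, 0.0286]), 216, np.float64(0.0849))
red (array([0.5232, 0.2626, 0.0288]), 187, np.float64(0.0851))
blue (array([0.4298, 0.2539, 0.0283]), 158, np.float64(0.084))
0.176 139 [ 0.5059 -0.3328  0.0121] 0.18221565021833075
0.106 337 [ 0.5044 -0.3327  0.0241] 0.11058418169415063
```

View pics/fin.png

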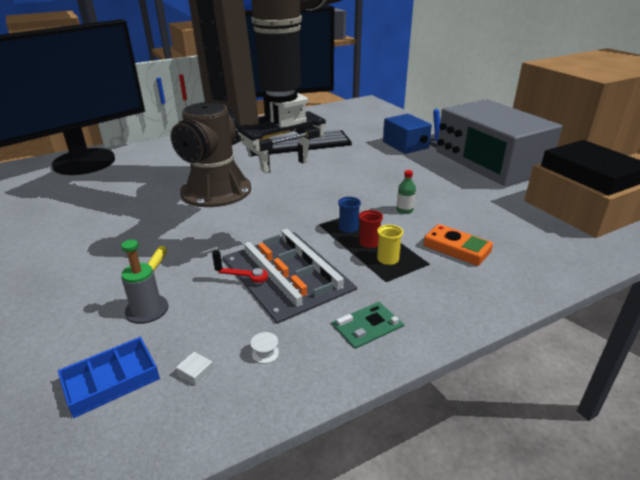

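```bash
python3 -c "
from station import job_done
print(job_done())"
```

```text
the job is handed in; nothing more can be done
None
```

I carried out the whole job and handed it in at about t = 71 s. The one reading I could not settle is how far the cam pressed the pads.

**What was done:**
- I stood yellow, red and blue in pockets 2, 1 and 0 and closed the lever in two stages, to about 0.95 and then 1.08 rad.
- I scrubbed yellow, then blue, then red, each down, up and down.
- I hung the brush back, swung the lever open to about 0.14 rad and returned the cups to the mat.

**Last checks:**
- All three cups are upright on the mat, with rims level at about 0.09 m. Their centres are roughly (0.61, 0.26), (0.52, 0.26) and (0.43, 0.25).
- The brush collar top is at 0.111 m, the same height as at the start, and the brush hangs upright in its stand.
- The lever is open and the gripper clear. In the final picture the bystanders are where they started, but I did not measure them.

**Disagreement on pad travel:** the different measurements do not agree on how far the pads were pressed.
- At the final lever setting they gave between about 2.5 and 7.5 mm. Most fell between 3 and 6 mm, but the scene camera put the two end pads near 7 mm, right at the overrun limit.
- At the first stage, lever 0.95, estimates were 1.3 to 4.8 mm, and the lever was held there only briefly.
- I judged that the snug condition was met at one of the two stages whichever reading is right, but I could not confirm it.

No grip slip or knocked cup was noticed during the run.

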